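# Clamp a filling nozzle with the ratchet lever

## Robot

A 7-joint arm with a two-finger parallel gripper is mounted at the origin on a cart in front of the work surface, level with it; the furniture and walls round the work are solid. World frame = base frame: x ahead of the robot, y to its left, z up, the work surface at z = 0. Lengths are in m, angles in rad, forces in N, time in s.
With the tool pointing down it reaches from about 0.4 to 0.85 m from the base axis. Payload 10.4 kg.
Tool frame: the origin (TCP) lies at the very end of the fingers, on their centre line; the grasp point (between the pads) lies r.hold_point_z behind it (r.hold_point_z is the distance from the TCP to the grasp point, in m); z points along the fingers, y is the direction in which the jaws open and shut (so a half turn about z gives the same grasp; the last joint's range is limited). The gripper opens to 87 mm and grips with 3 to 60 N. Pads are 19 mm wide; open, the fingers measure 117 mm over their backs; the gripper's body (75 mm by 190 mm) begins 51 mm behind the grasp point.
Start: joints at [1.32, 0.332, -0.065, 1.46, 0.022, 1.35, -0.088], TCP at [0.141, -0.609, 0.196] pointing down, gripper open.
Joint ranges: [-2.6, 2.6], [-0.5, 2.12], [-1.47, 1.34], [0.16, 2.42], [-1.27, 4.41], [0.06, 2.06], [-2.6, 2.6]. Speed limits (rad/s): [2.22, 2.22, 2.79, 2.79, 3.14, 3.14, 3.14].

## Interface

Orientations are given as a unit quaternion [x, y, z, w].
In Python, from bench import r gives the robot as it stands.
- The arm moves only by the tool send_rows, never from a script. Its argument "commands" is a list of rows, each a list of 7 numbers: the shift along the world's x, y, z normalised to -1 to 1, where 1 is 0.03 m, then the turn, a rotation vector about the world's x, y, z normalised to -1 to 1, where 1 is 5 degrees, then the gripper command: -1 is fully open, 1 is shut, values between are in proportion. In form: [[tx, ty, tz, ax, ay, az, jaw], ...]. A call has 1 to 10 rows; each row shifts and turns the pose as measured when the row begins; what a row does not reach is not made up. A row lasts 1/12 s, in which the tool goes at most 41.7 mm and 7.16 degrees, less where a joint would pass 70% of its speed; a pose out of reach is approached as far as the arm can. A call with a number of a shift or a turn outside -1 to 1 is refused whole. A call with a gripper value outside its range is refused whole. The fingers move at their own pace and stop on an object; "grip_force" is the grip in N (left out, the last holds). Time passes only in rows, so rows that do not move let the fingers close. It gives the time, the measured TCP pose, the force and the opening at its end, in the units of the state.
- r.read_state(): the state, without advancing time (a new reading comes with each control period).
- r.camera(name): name is "side" or "top"; returns the picture (384x512x3 uint8, blue, green, red); there is no depth.
- r.calibration(name): a dict with "K" (3x3 intrinsics, pixels), "R" (3x3) and "t" (3): a world point X has camera coordinates R X + t. Camera axes: x right, y down, z forward; pixel columns grow to the right and rows downward; lengths in m; the calibration is good to about 2 mm. A picture is of the moment at which its call begins. calibration takes no time and is no camera call.
- r.close_job(): hands the job in, once; it reports no verdict.
The state is a dict: "time": time; "joint_positions": joint angles; "joint_vel": joint speeds; "joint_torque": joint torques, N m; "ee_pos": TCP position; "eef_rot": TCP orientation; "ft_force": force on the tool from outside, world axes, zero at the start; "torque": the same for the moment, N m; "width": finger opening in m.
Only numpy, scipy, OpenCV 4.12 (cv2) and the standard library are available. Lean on these libraries where they do the work, as an engineer would, in place of code of your own. Each camera call takes 0.05 s, during which the arm holds its last target.

## Task

Fit the white filling nozzle to the filling stand: stand it tip up in its nest between the V-block and the jaw, fully down on the nest floor, then tighten the clamp by turning the black ratchet lever clockwise. The lever has room for less than a quarter turn, so lift it off its serrations, swing it back, let it drop in again and go on until the jaw holds the nozzle firmly, without forcing it so hard that the plastic is crushed. Leave the lever down in its serrations and do not disturb the other things lying round the stand.

Things in the scene. Friction and masses are not known exactly. Their poses are not given: they have to be found in the camera images.
- nozzle_mid (a point): white plastic filling nozzle on its wide end, 52 mm tall, 45 g. Round collar of 48 mm diameter from the underside to 14 mm up; above it a cone from 48 mm to 25 mm wide at 44 mm height. The point is on its axis, 26 mm above the underside; z runs to the tip. Grip it across the collar, fingertips near the foot.
- nest (a point): centre of the stand's nest floor, 26 mm above the table: where the nozzle's underside centre belongs, against the V-block. Axes of the stand (fixed): x points from here to the clamp screw, y to the left of that, z up. Floor: round pedestal, 41 mm wide; beside it, to +y and -y, free room for fingers down to 12 mm above the table. A slack nozzle has its room to +x: set it down about 1.4 mm to +x.
- v_block (a point): top of the fixed steel V-block on the -x side of the nest, mid-width, 44 mm above the table (18 mm above the nest floor). Its two faces touch the collar at y = +-15 mm; their top 8 mm slopes outward as a lead-in. Axes as the stand's.
- clamp_jaw: flat grey jaw pad on the +x side of the nest, 26 mm wide, about as high as the V-block, with the same lead-in; origin mid-width in its front face, 26.5 mm above the table. At the start it leaves 2.6 to 3.6 mm beside a nozzle that touches the V-block. It closes 2.5 mm per radian of screw and, once biting, presses 50 N more per radian (stiff spring).
- clamp_axis (a point): point on the upright axis of the clamp screw at the height of the lever's knob (103 mm above the table), 90 mm to +x of the nest; axes as the stand's. Clockwise from above tightens. The lever moves on the -y side between stop pin and inlet pipe: pointing to -38 degrees (at the pipe) down to -125 degrees (at the pin), angles counter-clockwise from the stand's x.
- stop_pin (a point): top of the steel stop pin (8 mm thick, 84 mm above the table) that ends each tightening stroke, keeping the lever off the nozzle; 32 mm from the clamp axis
- inlet (a point): top of the upright steel inlet pipe (ferrule 32 mm wide, 87 mm above the table) that ends the swing back; 40 mm from the clamp axis
- lever_grip (a point): middle of the upright black grip at the end of the clamping lever: a round knob of 20 mm diameter and 34 mm height that turns freely on its own pin, 82 mm from the clamp axis, middle 103 mm above the table, top of the arm 18 mm below that; x points outward along the lever, z up. Pinch it from above and follow the arc (the knob may turn in the grip).
- clamp_lever (a joint): lift of the lever, m: 0 in its serrations, 0.0045 clear of them, 0.009 at the top stop. Its spring and weight pull down with 4.5 N at 0 and 7 N at the top. Lifted it swings freely, down it turns the screw. If it does not go down fully it stands on the tips of the serrations: turn it a little.
- lever_swing (a joint): angle of the lever relative to the screw, rad: 0 at the start, constant (within the play) while in the serrations, falling as the lifted lever is swung back counter-clockwise. There are 16 serrations, one every 0.393 rad, play about 0.05 rad either way.
- screw_top (a point): middle of the lever's hub on the clamp screw (the screw is self-locking). Effort to turn, as a sideways force at the knob: 4 to 5 N while the jaw runs free, then rising about 17 N per radian. 10 N is properly tight, under 7.5 N too loose, over 14 N crushes the nozzle. The first stroke is never enough; a full pull to the stop pin after it can be too much.
- spanner: open-ended steel spanner, 193 x 34 x 6 mm, lying flat to the right of the stand; bystander
- marker: black and white felt marker, 142 mm long, 17 mm thick, lying right behind the stand; bystander
- piping_nozzle_0: steel piping nozzle, 32 mm wide, 42 mm tall, standing left behind the stand; bystander (not the white nozzle)

How it is judged:
By the outcome, as a careful person would: the job done as asked, in the order asked, and still so for the second after the job is handed in, with the robot touching nothing.
It also fails if it takes over 64 s, if anything falls off the work surface, if the arm or the gripper's body presses on something with over 40 N, if the wrist force passes 120 N, or if a joint passes its speed limit or range.

## Working session

There is one attempt and no reset: what is moved stays moved. The work goes in short steps, Python scripts to look and compute and a tool call to move; the robot and the scene stay as the last step left them, time stands still between calls to the robot, and variables do not carry over. Pictures are saved under pics/ and viewed, and the job is handed in when it is done.

Besides the shell and the picture viewer there is one more tool, called after "Request:" as name(argument=value, ...) on one line, values as JSON. send_rows: Moves the arm, as the interface text tells. Scaled input: -1 to 1 covers 0.03 m each way for a shift and 5 degrees each way for a turn. Its arguments: {"type":"object","properties":{"commands":{"type":"array"},"grip_force":{"type":"number"}},"required":["commands"]}

```bash
mkdir -p pics; ls; python3 - <<'E'
from bench import r
import cv2,numpy as np
s=r.read_state()
for k,v in s.items(): print(k,np.round(v,4))
print(r.hold_point_z)
for n in("side","top"):
    cv2.imwrite(f"pics/{n}0.png",r.camera(n)); c=r.calibration(n); print(n,c)
E
```

```text
pics
time 0.0
joint_positions [ 1.3204  0.3329 -0.0647  1.4609  0.0216  1.3499 -0.0885]
joint_vel [-0.0002  0.0004 -0.0014 -0.0007 -0.0006  0.0009 -0.0004]
joint_torque [-1.00000e-03 -6.23263e+01  2.41000e-02 -3.89898e+01 -6.12000e-02
  3.98000e-02  2.00000e-04]
ee_pos [ 0.141  -0.6085  0.1954]
eef_rot [ 9.935e-01  1.137e-01 -1.000e-04 -7.000e-04]
ft_force [-0.2397 -0.0921 -0.4782]
torque [ 0.0083  0.0153 -0.0113]
width 0.087
0.0187
side {'K': array([[430.46961381,   0.        , 266.49375269],
       [  0.        , 430.46961381, 189.90494333],
       [  0.        ,   0.        ,   1.        ]]), 'R': array([[-9.99954436e-01, -8.77887127e-03, -3.74931850e-03],
       [ 1.09614016e-04,  3.82178237e-01, -9.24088623e-01],
       [ 9.54536300e-03, -9.24046929e-01, -3.82159861e-01]]), 't': array([0.5553791 , 0.08994615, 1.2586549 ])}
top {'K': array([[393.15832247,   0.        , 256.78937775],
       [  0.        , 393.15832247, 190.05059148],
       [  0.        ,   0.        ,   1.        ]]), 'R': array([[-0.01901618, -0.99943698, -0.02764244],
       [-0.99569048,  0.02144038, -0.09022625],
       [ 0.09076811,  0.02580755, -0.9955376 ]]), 't': array([0.03554448, 0.53737955, 1.08846277])}
```

View pics/side0.png

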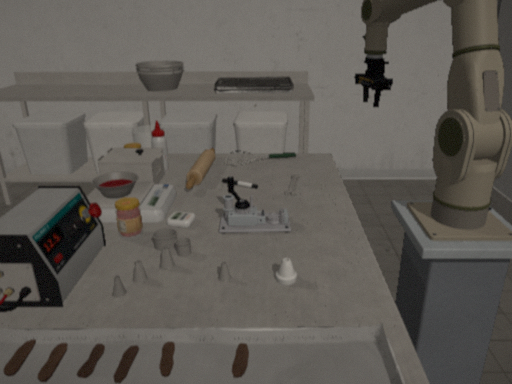

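View pics/top0.png

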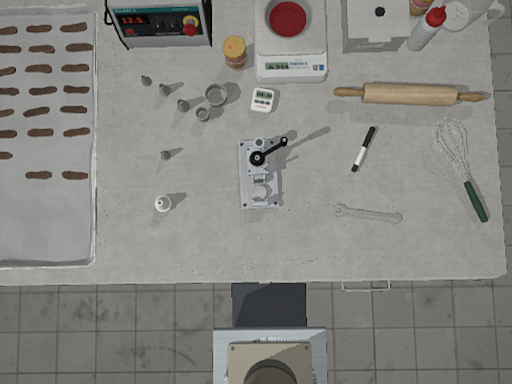

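```bash
python3 - <<'E'
import cv2
a=cv2.imread("pics/top0.png");b=cv2.imread("pics/side0.png")
cv2.imwrite("pics/t1.png",cv2.resize(a[125:220,215:335],None,fx=6,fy=6,interpolation=cv2.INTER_CUBIC))
cv2.imwrite("pics/s1.png",cv2.resize(b[165:245,205:305],None,fx=7,fy=7,interpolation=cv2.INTER_CUBIC))
cv2.imwrite("pics/n1.png",cv2.hconcat([cv2.resize(a[180:230,140:190],None,fx=8,fy=8,interpolation=cv2.INTER_CUBIC),cv2.resize(b[245:295,262:312],None,fx=8,fy=8,interpolation=cv2.INTER_CUBIC)]))
E
```

```text
(no output)
```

View pics/t1.png

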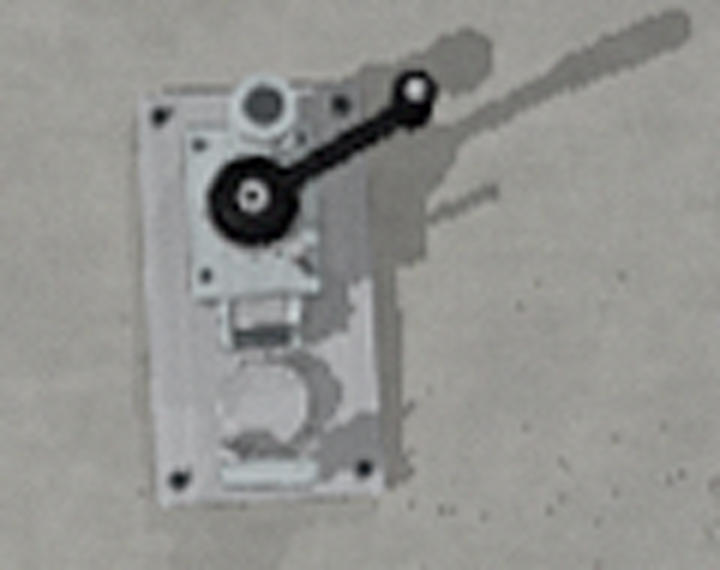

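View pics/s1.png

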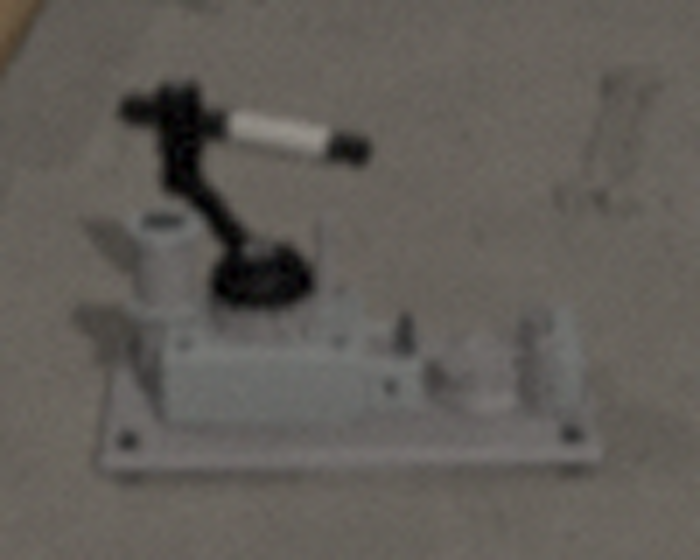

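View pics/n1.png

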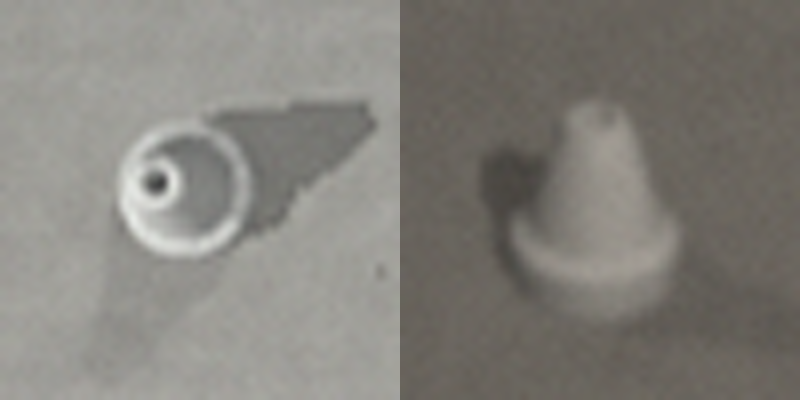

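```bash
cat > h.py <<'E'
import numpy as np, cv2
from bench import r
def ray(n,uv):
    c=r.calibration(n);R,t,K=map(np.asarray,(c["R"],c["t"],c["K"]))
    d=R.T@np.linalg.inv(K)@np.array([*uv,1.]); return -R.T@t,d
def onz(n,uv,z):
    o,d=ray(n,uv); return o+d*(z-o[2])/d[2]
def proj(n,X):
    c=r.calibration(n);p=np.asarray(c["K"])@(np.asarray(c["R"])@np.asarray(X)+np.asarray(c["t"]));return p[:2]/p[2]
def un(U,V,s,ox,oy): return ((U+.5)/s-.5+ox,(V+.5)/s-.5+oy)
def two(ut,us):
    o1,d1=ray("top",ut);o2,d2=ray("side",us)
    A=np.c_[d1,-d2];x=np.linalg.lstsq(A,o2-o1,rcond=None)[0]
    a,b=o1+d1*x[0],o2+d2*x[1];return (a+b)/2,np.linalg.norm(a-b)
E
python3 - <<'E'
from h import *
T=lambda U,V:un(U,V,6,215,125)
S=lambda U,V:un(U,V,7,205,165)
P={}
for k,uv,z in [("hub",(252,196),.09),("knobtop",(415,88),.12),("ped",(266,402),.026),("vtop",(268,472),.044),("inlet",(263,103),.087),("jawfront",(262,338),.044),
 ("c1",(140,95),.012),("c2",(383,492),.012),("c3",(160,505),.012),("bolt1",(159,117),.012),("bolt2",(341,104),.012),("bolt3",(364,468),.012),("bolt4",(179,481),.012)]:
    P[k]=onz("top",T(*uv),z);print(k,P[k].round(4))
def d(a,b):
    v=P[b]-P[a];print(a,b,np.hypot(*v[:2]).round(4),np.degrees(np.arctan2(v[1],v[0])).round(2))
for a,b in [("ped","hub"),("ped","inlet"),("hub","inlet"),("hub","knobtop"),("bolt3","bolt2"),("bolt4","bolt1"),("vtop","hub"),("bolt4","bolt3"),("bolt1","bolt2")]: d(a,b)
print("boltc",np.mean([P[f"bolt{i}"] for i in(1,2,3,4)],0))
# side
for k,uv,z in [("inlet",(166,218),.087),("ped",(485,385),.026)]: print("side",k,onz("side",S(*uv),z).round(4))
N=lambda U,V:un(U,V,8,140,180);M=lambda U,V:un(U-400,V,8,262,245)
print("noz ring",onz("top",N(185,187),.013).round(4),"tip",onz("top",N(157,183),.052).round(4))
print("noz side tip",onz("side",M(600,110),.052).round(4),"ring",onz("side",M(597,238),.014).round(4))
E
```

```text
hub [0.6205 0.0218 0.09  ]
knobtop [ 0.6611 -0.0508  0.12  ]
ped [0.5334 0.0187 0.026 ]
vtop [0.4993 0.018  0.044 ]
inlet [0.6633 0.0161 0.087 ]
jawfront [0.5617 0.0196 0.044 ]
c1 [0.6849 0.077  0.012 ]
c2 [ 0.4905 -0.0358  0.012 ]
c3 [0.4865 0.0704 0.012 ]
bolt1 [0.6739 0.068  0.012 ]
bolt2 [ 0.6781 -0.02    0.012 ]
bolt3 [ 0.5021 -0.027   0.012 ]
bolt4 [0.4978 0.0611 0.012 ]
ped hub 0.0871 2.07
ped inlet 0.1299 -1.12
hub inlet 0.0432 -7.57
hub knobtop 0.0833 -60.8
bolt3 bolt2 0.1761 2.28
bolt4 bolt1 0.1763 2.22
vtop hub 0.1212 1.8
bolt4 bolt3 0.0882 -87.16
bolt1 bolt2 0.0881 -87.28
boltc [0.58795682 0.02051648 0.012     ]
side inlet [0.6628 0.0177 0.087 ]
side ped [0.5342 0.0458 0.026 ]
noz ring [0.5077 0.296  0.013 ] tip [0.5069 0.2953 0.052 ]
noz side tip [0.5073 0.2943 0.052 ] ring [0.5079 0.3011 0.014 ]
```

Request:
send_rows(commands=[[1, 1, 0.1, 0, 0, -0.21, -1], [1, 1, 0.1, 0, 0, -0.21, -1], [1, 1, 0.1, 0, 0, -0.21, -1], [1, 1, 0.1, 0, 0, -0.21, -1], [1, 1, 0.1, 0, 0, -0.21, -1], [1, 1, 0, 0, 0, -0.21, -1], [1, 1, 0, 0, 0, -0.21, -1], [1, 1, 0, 0, 0, -0.21, -1], [1, 1, 0, 0, 0, -0.21, -1], [1, 1, 0, 0, 0, -0.21, -1]], grip_force=20)

```text
time: 0.93
ee_pos: [0.4258, -0.3115, 0.2062]
eef_rot: [1.0, 0.009, -0.004, -0.002]
ft_force: [0.3, -0.9, -0.4]
width: 0.0873
```

Request:
send_rows(commands=[[0.2, 1, 0, 0, 0, 0.1, -1], [0.2, 1, 0, 0, 0, 0.1, -1], [0.15, 1, 0, 0, 0, 0, -1], [0.15, 1, 0, 0, 0, 0, -1], [0.15, 1, 0, 0, 0, 0, -1], [0.15, 1, 0, 0, 0, 0, -1], [0.15, 1, 0, 0, 0, 0, -1], [0.15, 1, 0, 0, 0, 0, -1], [0.15, 1, 0, 0, 0, 0, -1], [0.15, 1, 0, 0, 0, 0, -1]])

```text
time: 1.77
ee_pos: [0.4766, 0.0068, 0.2032]
eef_rot: [1.0, 0.02, -0.005, -0.003]
ft_force: [0.6, -0.3, 0.1]
width: 0.0873
```

Request:
send_rows(commands=[[0.15, 1, 0, 0, 0, 0, -1], [0.15, 1, 0, 0, 0, 0, -1], [0.15, 1, 0, 0, 0, 0, -1], [0.1, 1, 0, 0, 0, 0, -1], [0.1, 1, 0, 0, 0, 0, -1], [0.1, 1, 0, 0, 0, 0, -1], [0.1, 1, 0, 0, 0, 0, -1], [0.1, 1, 0, 0, 0, 0, -1], [0, 0, 0, 0, 0, 0, -1]])

```text
time: 2.52
ee_pos: [0.5017, 0.2641, 0.2014]
eef_rot: [1.0, 0.022, -0.007, -0.004]
ft_force: [-0.7, 0.9, -0.1]
width: 0.0868
```

Request:
send_rows(commands=[[0.15, 0.6, -0.5, -0.09, -0.16, 0, -1], [0, 0.4, -1, 0, 0, 0, -1], [0, 0.1, -1, 0, 0, 0, -1], [0, 0, -1, 0, 0, 0, -1], [0, 0, -0.5, 0, 0, 0, -1], [0, 0, 0, 0, 0, 0, -1]])

```text
time: 3.02
ee_pos: [0.5048, 0.301, 0.0759]
eef_rot: [1.0, 0.024, 0.0, -0.001]
ft_force: [-0.7, -1.3, -0.2]
width: 0.087
```

```bash
python3 - <<'E'
from h import *
s=r.read_state();print(s["ee_pos"],s["eef_rot"],s["joint_positions"])
a=r.camera("top");b=r.camera("side")
cv2.imwrite("pics/n2.png",cv2.hconcat([cv2.resize(a[160:240,120:200],None,fx=5,fy=5,interpolation=cv2.INTER_CUBIC),cv2.resize(b[215:295,247:327],None,fx=5,fy=5,interpolation=cv2.INTER_CUBIC)]))
E
```

```text
[0.50480241 0.30097038 0.07590491] [ 9.99703623e-01  2.43378824e-02  1.52417085e-04 -5.56288145e-04] [ 0.00583343  0.45952768 -0.77834021  1.6730038   0.34707827  1.15210526
 -2.3857249 ]
```

View pics/n2.png

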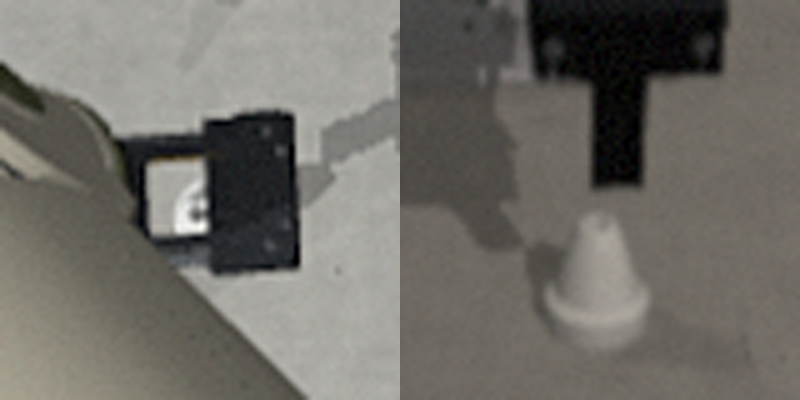

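```bash
python3 - <<'E'
from h import *
p=np.array(r.read_state()["ee_pos"])
def S(X):
    u=proj("side",X);return (u+.5-[247,215])*5-.5+np.array([400,0])
for dy in(.043,.058): print(dy,S(p+[0,dy,0]),S(p+[.0095,dy,0]),S(p+[-.0095,dy,0]))
print("noz tip, foot",S([.507,.2955,.052]),S([.507,.2955,.014]))
def T(X): return (proj("top",X)+.5-[120,160])*5-.5
print("top TCP",T(p),"f+",T(p+[0,.0435,0]),"f-",T(p-[0,.0435,0]),T([.507,.2955,.052]))
E
```

```text
0.043 [607.4225376  226.35965116] [585.06318768 226.32742618] [629.78632082 226.39188253]
0.058 [608.76879849 245.43733494] [586.06535187 245.40269421] [631.47681588 245.47198265]
noz tip, foot [600.62128153 219.99604393] [599.44139687 291.65721173]
top TCP [172.52531831 212.69569631] f+ [ 92.79116732 214.35406841] f- [252.42798035 211.03381939] [197.59519753 213.92771026]
```

```bash
python3 - <<'E'
from h import *
a=r.camera("top");b=r.camera("side")
cv2.imwrite("pics/a3.png",a);cv2.imwrite("pics/b3.png",b)
cv2.imwrite("pics/s3.png",cv2.resize(b[130:300,190:380],None,fx=4,fy=4,interpolation=cv2.INTER_CUBIC))
cv2.imwrite("pics/t3.png",cv2.resize(a[140:290,70:270],None,fx=4,fy=4,interpolation=cv2.INTER_CUBIC))
E
```

```text
(no output)
```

View pics/s3.png

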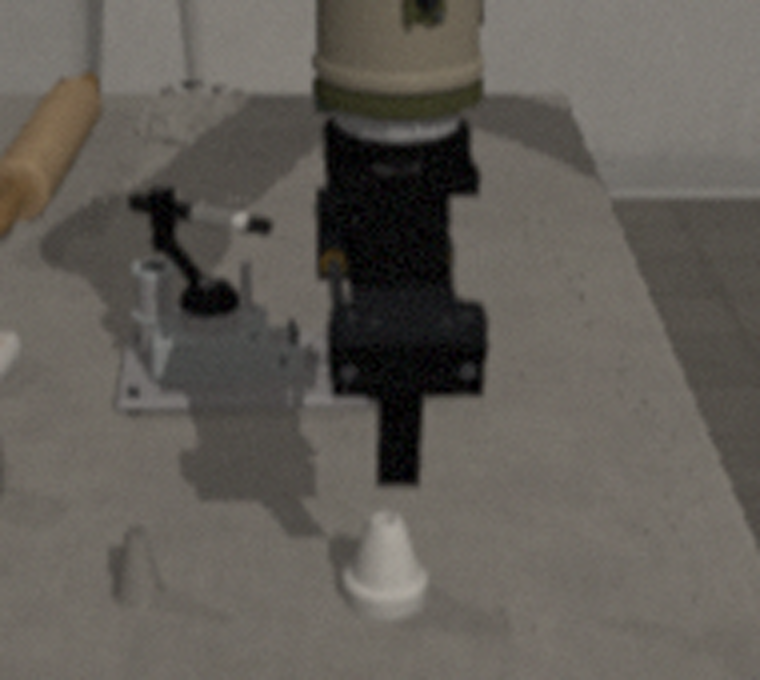

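View pics/t3.png

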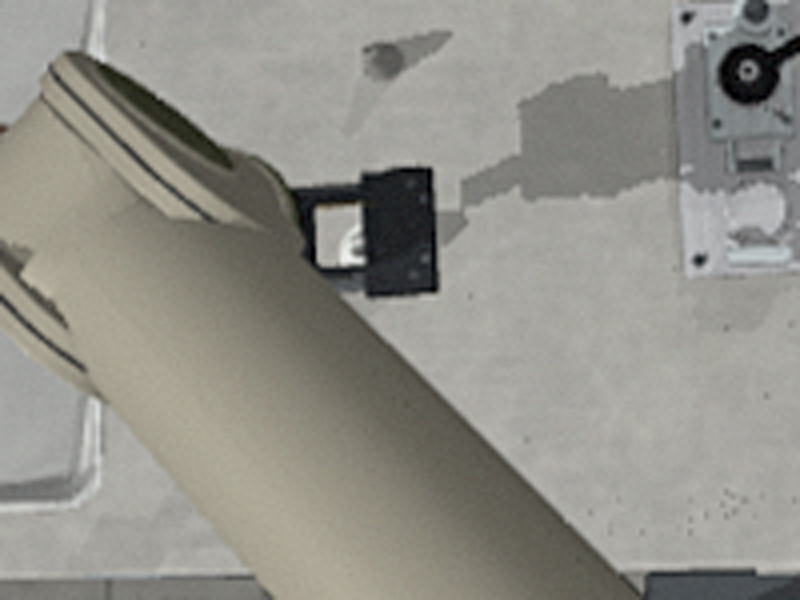

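```bash
python3 - <<'E'
from h import *
s=r.read_state();p=np.array(s["ee_pos"]);print(s["time"],p,s["width"])
tip=un(398,484,4,190,130)
for z in(.076,.086,.096): print(z,onz("side",tip,z))
for z in(.13,.15,.17):
    print("body",z,onz("top",un(438,230,4,70,140),z),onz("top",un(400,166,4,70,140),z),onz("top",un(400,294,4,70,140),z))
# side body bottom edge rows
for z in(.1269,.13,.15): print(z,onz("side",un(408,392,4,190,130),z))
E
```

```text
3.2167 [0.5074866  0.30245546 0.08093991] 0.08689733939286298
0.076 [0.50220667 0.30115688 0.076     ]
0.086 [0.50304556 0.31813742 0.086     ]
0.096 [0.50388444 0.33511796 0.096     ]
body 0.13 [0.51442881 0.22209871 0.13      ] [0.55640174 0.24674046 0.13      ] [0.47379653 0.24664841 0.13      ]
body 0.15 [0.51288382 0.21758885 0.15      ] [0.55401987 0.24173927 0.15      ] [0.4730617  0.24164906 0.15      ]
body 0.17 [0.51133883 0.21307898 0.17      ] [0.55163799 0.23673808 0.17      ] [0.47232687 0.2366497  0.17      ]
0.1269 [0.4970398 0.2887252 0.1269   ]
0.13 [0.49736645 0.29468679 0.13      ]
0.15 [0.49947385 0.33314871 0.15      ]
```

```bash
python3 - <<'E'
from h import *
print(proj("side",[.661,-.051,.12]),un(180,85,7,205,165))
print(two(un(415,88,6,215,125),un(182,88,7,205,165)))
print("inlet",two(un(263,103,6,215,125),un(166,218,7,205,165)))
print("tip",two(un(157,183,8,140,180),un(200,108,8,262,245)))
E
```

```text
[230.5962359  176.18304927] (230.28571428571428, 176.71428571428572)
(array([ 0.66146005, -0.05098419,  0.11704803]), np.float64(0.0005745194101021309))
inlet (array([0.66318029, 0.01614691, 0.08636158]), np.float64(0.00042911999613556054))
tip (array([0.50707268, 0.29499608, 0.05306676]), np.float64(0.0005801954411575387))
```

```bash
python3 - <<'E'
from h import *
b=cv2.imread("pics/side0.png")
cv2.imwrite("pics/g0.png",cv2.resize(b[40:120,330:430],None,fx=7,fy=7,interpolation=cv2.INTER_CUBIC))
p=np.array([.141,-.6085,.1954])
th=np.radians(13.06);ty=np.array([np.sin(th),-np.cos(th),0])
for k in(-.0435,-.0585,.0435,0): print(k,(proj("side",p+ty*k)+.5-[330,40])*7-.5)
E
```

```text
-0.0435 [314.18108634 510.89103124]
-0.0585 [326.01424646 516.4951921 ]
0.0435 [249.08376773 480.06107192]
0 [280.90140552 495.12984126]
```

View pics/g0.png

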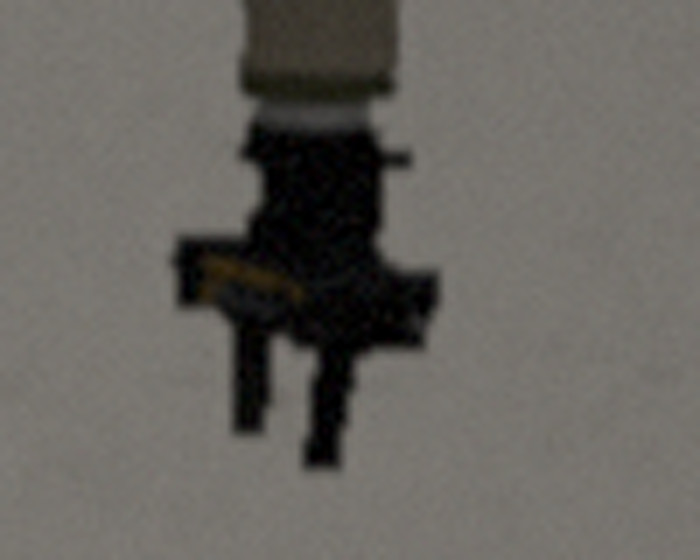

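Request:
send_rows(commands=[[0, -0.23, -0.5, 0, 0, 0, -1], [0, 0, -0.7, 0, 0, 0, -1], [0, 0, -0.6, 0, 0, 0, -1], [0, 0, -0.4, 0, 0, 0, -1], [0, 0, 0, 0, 0, 0, -1], [0, 0, 0, 0, 0, 0, -1]])

```text
time: 3.72
ee_pos: [0.5144, 0.2975, 0.0232]
eef_rot: [1.0, 0.022, 0.011, -0.005]
ft_force: [-1.2, 0.1, 0.3]
width: 0.0868
```

```bash
python3 - <<'E'
from h import *
b=r.camera("side")
s=r.read_state();print(s["ee_pos"],s["eef_rot"],s["ft_force"])
cv2.imwrite("pics/s4.png",cv2.resize(b[180:310,220:350],None,fx=5,fy=5,interpolation=cv2.INTER_CUBIC))
E
```

```text
[0.51445579 0.29751283 0.02328941] [ 0.99967909  0.0221674   0.01117259 -0.00504976] [-0.14111011  0.2177942  -0.24258094]
```

View pics/s4.png

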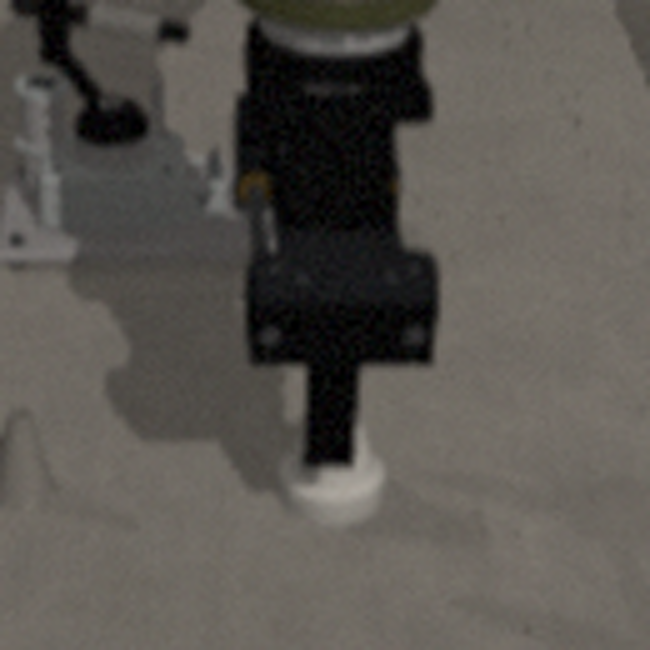

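Request:
send_rows(commands=[[-0.25, -0.07, -0.2, -0.12, 0.25, 0, -1], [0, 0, -0.2, 0, 0, 0, -1], [0, 0, 0, 0, 0, 0, -1], [0, 0, 0, 0, 0, 0, -1]])

```text
time: 4.1
ee_pos: [0.5078, 0.2964, 0.0135]
eef_rot: [1.0, 0.022, 0.001, -0.0]
ft_force: [0.3, -0.7, -0.6]
width: 0.0867
```

```bash
python3 - <<'E'
from h import *
s=r.read_state();print(s["ee_pos"],s["eef_rot"],s["ft_force"])
E
```

```text
[0.50780246 0.29639637 0.01351837] [ 9.99755712e-01  2.20793922e-02  9.18937293e-04 -4.14069029e-04] [ 0.27917805 -0.73755401 -0.62565762]
```

Request:
send_rows(commands=[[0, 0, -0.15, 0, 0, 0, -1], [0, 0, -0.15, 0, 0, 0, -1], [0, 0, 0, 0, 0, 0, -1], [0, 0, 0, 0, 0, 0, -1]])

```text
time: 4.43
ee_pos: [0.508, 0.2967, 0.0039]
eef_rot: [1.0, 0.022, 0.001, -0.001]
ft_force: [0.1, -0.1, 1.2]
width: 0.0872
```

Request:
send_rows(commands=[[0, 0, 0, 0, 0, 0, 1], [0, 0, 0, 0, 0, 0, 1], [0, 0, 0, 0, 0, 0, 1], [0, 0, 0, 0, 0, 0, 1], [0, 0, 0, 0, 0, 0, 1]], grip_force=6)

```text
time: 4.85
ee_pos: [0.5081, 0.2967, 0.0041]
eef_rot: [1.0, 0.022, 0.001, -0.001]
ft_force: [0.0, -0.7, 0.4]
width: 0.0618
```

```bash
python3 - <<'E'
from h import *
b=r.camera("side")
s=r.read_state();print(s["ee_pos"],s["eef_rot"],s["ft_force"],s["width"])
cv2.imwrite("pics/s5.png",cv2.resize(b[180:310,220:350],None,fx=5,fy=5,interpolation=cv2.INTER_CUBIC))
E
```

```text
[0.50811041 0.29670712 0.00408829] [ 9.99753574e-01  2.21521306e-02  1.29586702e-03 -6.29055375e-04] [ 0.23274402 -0.54995891 -0.38463532] 0.05745409278119965
```

View pics/s5.png

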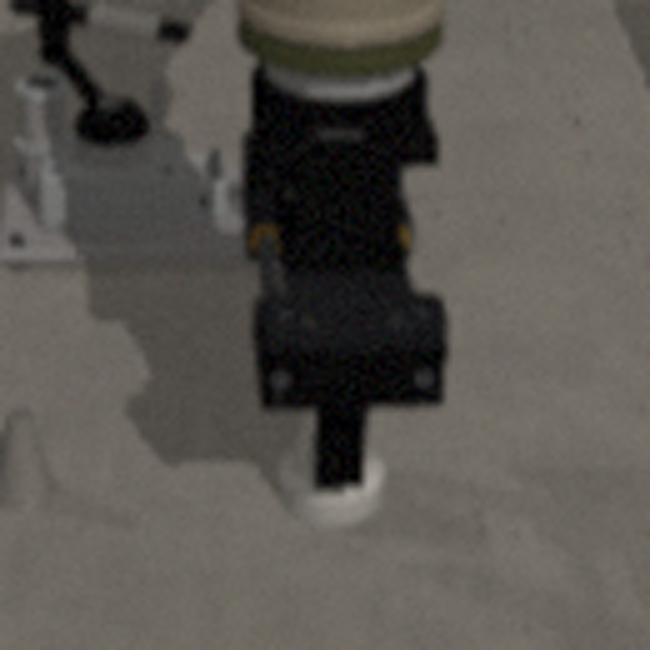

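Request:
send_rows(commands=[[0, 0, 0, 0, 0, 0, 1], [0, 0, 0, 0, 0, 0, 1], [0, 0, 0, 0, 0, 0, 1], [0, 0, 0, 0, 0, 0, 1], [0, 0, 0, 0, 0, 0, 1]], grip_force=6)

```text
time: 5.32
ee_pos: [0.5082, 0.2967, 0.0042]
eef_rot: [1.0, 0.022, 0.001, -0.001]
ft_force: [-0.2, -0.5, -1.4]
width: 0.0331
```

```bash
python3 - <<'E'
from h import *
b=r.camera("side");a=r.camera("top")
s=r.read_state();print(s["ee_pos"],s["eef_rot"],s["ft_force"],s["width"])
cv2.imwrite("pics/s6.png",cv2.hconcat([cv2.resize(b[200:310,240:320],None,fx=5,fy=5,interpolation=cv2.INTER_CUBIC),cv2.resize(a[150:260,120:200],None,fx=5,fy=5,interpolation=cv2.INTER_CUBIC)]))
E
```

```text
[0.50818946 0.29673207 0.00422527] [ 9.99753471e-01  2.21487113e-02  1.41204543e-03 -6.61420273e-04] [-0.58389128 -0.81187739  0.48855542] 0.03309615719020859
```

View pics/s6.png

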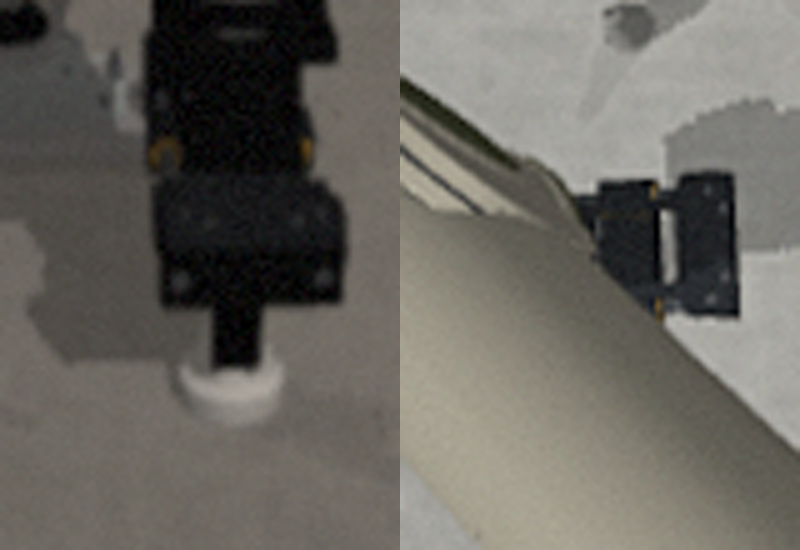

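```bash
python3 - <<'E'
from h import *
for x in(.503,.508): print(x,proj("side",[x,.33,.035]))
print(proj("side",[.507,.3205,.008]), un(237,360,5,240,200),un(232,390,5,240,200))
print(onz("side",un(237,366,5,240,200),.033),onz("side",un(232,380,5,240,200),.014))
E
```

```text
0.503 [288.98120277 273.60681411]
0.508 [286.70301877 273.60283726]
[286.83180847 281.46349514] (287.0, 271.6) (286.0, 277.6)
[0.50710135 0.3238132  0.033     ] [0.50847393 0.30629145 0.014     ]
```

Request:
send_rows(commands=[[0, 0, 0, 0, 0, 0, -0.6], [0, 0, 0, 0, 0, 0, -0.6], [0, 0, 0, 0, 0, 0, -0.6], [0, 0, 0, 0, 0, 0, -0.6], [0, 0, 0, 0, 0, 0, -0.6]])

```text
time: 5.83
ee_pos: [0.5082, 0.2968, 0.0043]
eef_rot: [1.0, 0.022, 0.001, -0.001]
ft_force: [-1.0, -1.0, -0.1]
width: 0.0586
```

Request:
send_rows(commands=[[0, 0, 0, 0, 0, 0, -0.6], [0, 0, 0, 0, 0, 0, -0.6], [0, 0, -0.15, 0, 0, 0, -0.6], [0, 0, -0.2, 0, 0, 0, -0.6], [0, 0, -0.2, 0, 0, 0, -0.6], [0, 0, -0.2, 0, 0, 0, -0.6], [0, 0, 0, 0, 0, 0, -0.6], [0, 0, 0, 0, 0, 0, -0.6]])

```text
time: 6.5
ee_pos: [0.5078, 0.2964, -0.0215]
eef_rot: [1.0, 0.022, 0.001, -0.0]
ft_force: [0.1, 0.7, -0.1]
width: 0.0695
```

Request:
send_rows(commands=[[0, 0, -0.13, 0, 0, 0, -0.6], [0, 0, 0, 0, 0, 0, -0.6], [0, 0, 0, 0, 0, 0, 1], [0, 0, 0, 0, 0, 0, 1], [0, 0, 0, 0, 0, 0, 1], [0, 0, 0, 0, 0, 0, 1], [0, 0, 0, 0, 0, 0, 1], [0, 0, 0, 0, 0, 0, 1]], grip_force=15)

```text
time: 7.17
ee_pos: [0.508, 0.2967, -0.0253]
eef_rot: [1.0, 0.022, 0.001, -0.001]
ft_force: [-0.0, 0.4, -0.9]
width: 0.0476
```

```bash
python3 - <<'E'
from h import *
b=r.camera("side")
s=r.read_state();print(s["ee_pos"],s["eef_rot"],s["ft_force"],s["width"])
cv2.imwrite("pics/s7.png",cv2.resize(b[200:310,240:330],None,fx=6,fy=6,interpolation=cv2.INTER_CUBIC))
E
```

```text
[ 0.508018    0.29671787 -0.02528731] [ 9.99753074e-01  2.21780326e-02  1.23802459e-03 -6.27458589e-04] [-0.8259217   1.15687289 -1.10254845] 0.04772887973578722
```

View pics/s7.png

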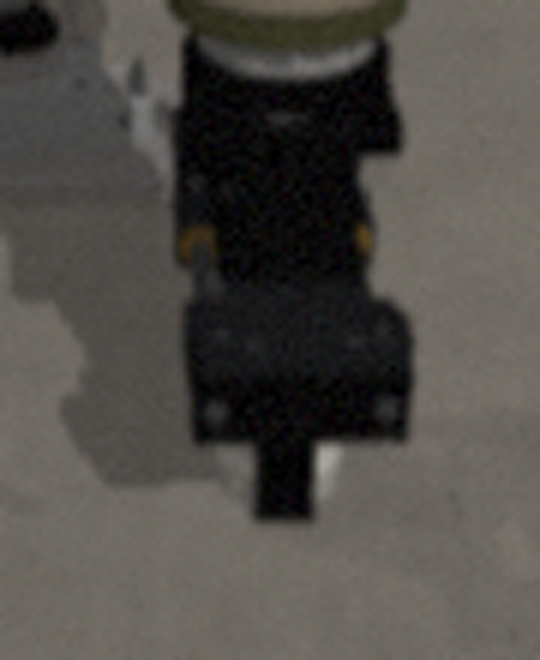

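```bash
python3 - <<'E'
import cv2
a=cv2.imread("pics/top0.png");c=a[175:212,240:285]
c=cv2.resize(c,None,fx=16,fy=16,interpolation=cv2.INTER_CUBIC)
c=cv2.convertScaleAbs(c,alpha=1.6,beta=-120)
cv2.imwrite("pics/ped.png",c)
E
```

```text
(no output)
```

View pics/ped.png

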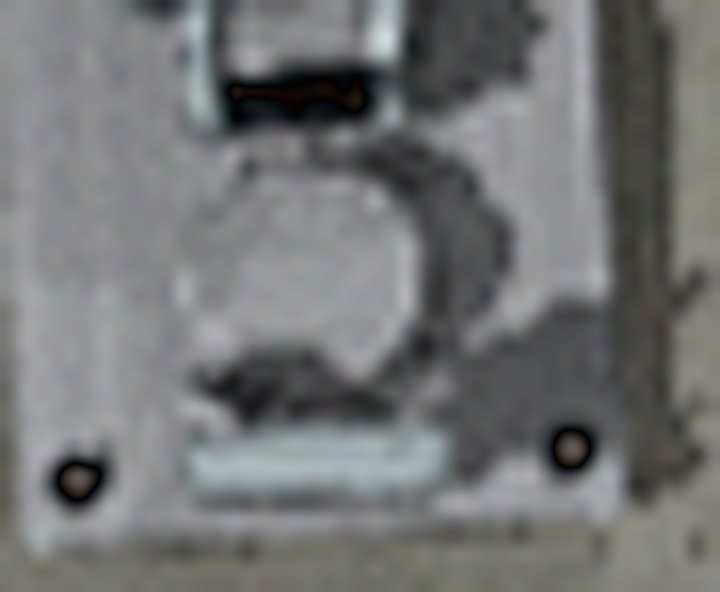

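Request:
send_rows(commands=[[0, 0, 0.5, 0, 0, 0, 1], [0, 0, 1, 0, 0, 0, 1], [0, 0, 1, 0, 0, 0, 1], [0, 0, 1, 0, 0, 0, 1], [0, 0, 0.5, 0, 0, 0, 1], [0, 0, 0, 0, 0, 0, 1]])

```text
time: 7.72
ee_pos: [0.5053, 0.2964, 0.1034]
eef_rot: [1.0, 0.023, -0.0, -0.0]
ft_force: [0.9, 0.7, -2.0]
width: 0.0476
```

Request:
send_rows(commands=[[0.1, -0.7, 0, 0, 0, 0, 1], [0.1, -1, 0, 0, 0, 0, 1], [0.1, -1, 0, 0, 0, 0, 1], [0.1, -1, 0, 0, 0, 0, 1], [0.1, -1, 0, 0, 0, 0, 1], [0.1, -1, 0, 0, 0, 0, 1], [0.1, -1, 0, 0, 0, 0, 1], [0.1, -1, 0, 0, 0, 0, 1], [0.1, -0.7, 0, 0, 0, 0, 1], [0, 0, 0, 0, 0, 0, 1]])

```text
time: 8.55
ee_pos: [0.5276, 0.0359, 0.105]
eef_rot: [1.0, 0.027, 0.0, -0.002]
ft_force: [0.4, -0.7, 0.2]
width: 0.0472
```

Request:
send_rows(commands=[[0, 0, 0, 0, 0, 0, 1]])

```text
time: 8.63
ee_pos: [0.5273, 0.035, 0.1048]
eef_rot: [1.0, 0.026, -0.0, -0.002]
ft_force: [-0.2, 1.2, -0.4]
width: 0.0473
```

```bash
cat > st.py <<'E'
from h import *
s=r.read_state();p=np.array(s["ee_pos"]);x,y,z,w=s["eef_rot"]
R=[2*(x*z+w*y),2*(y*z-w*x)]
print("t",round(s["time"],2),"p",p.round(4),"yaw",round(np.degrees(2*np.arctan2(y,x)),2),"fix ax,ay",round(-R[1]*-1*-1/.0873,2),round(R[0]/.0873,2),"f",np.round(s["ft_force"],1),"w",round(s["width"],4),"j",np.round(s["joint_positions"],2))
E
python3 st.py
```

```text
t 8.63 p [0.5273 0.035  0.1048] yaw 2.96 fix ax,ay -0.04 -0.01 f [-0.2  1.2 -0.4] w 0.0473 j [ 0.49  0.27 -0.72  1.8   0.19  1.14 -1.82]
```

Request:
send_rows(commands=[[0.28, -0.54, 0, -0.04, 0, 0, 1], [0, 0, -0.6, 0, 0, 0, 1], [0, 0, -0.6, 0, 0, 0, 1], [0, 0, -0.6, 0, 0, 0, 1], [0, 0, 0, 0, 0, 0, 1], [0, 0, 0, 0, 0, 0, 1]])

```text
time: 9.13
ee_pos: [0.5372, 0.0209, 0.0496]
eef_rot: [1.0, 0.029, 0.001, -0.0]
ft_force: [0.5, 0.3, 0.9]
width: 0.0473
```

```bash
python3 st.py; python3 - <<'E'
from h import *
b=r.camera("side");a=r.camera("top")
cv2.imwrite("pics/s8.png",cv2.resize(b[140:245,195:310],None,fx=6,fy=6,interpolation=cv2.INTER_CUBIC))
cv2.imwrite("pics/t8.png",cv2.resize(a[125:220,215:335],None,fx=6,fy=6,interpolation=cv2.INTER_CUBIC))
E
```

```text
t 9.13 p [0.5372 0.0209 0.0496] yaw 3.27 fix ax,ay -0.0 0.01 f [0.5 0.3 0.9] w 0.0473 j [ 0.47  0.36 -0.69  1.83  0.26  1.05 -1.84]
```

View pics/s8.png

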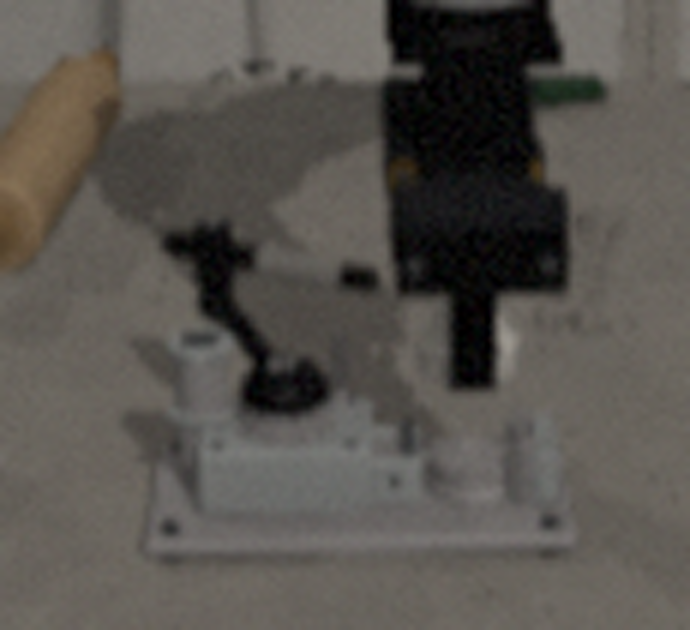

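View pics/t8.png

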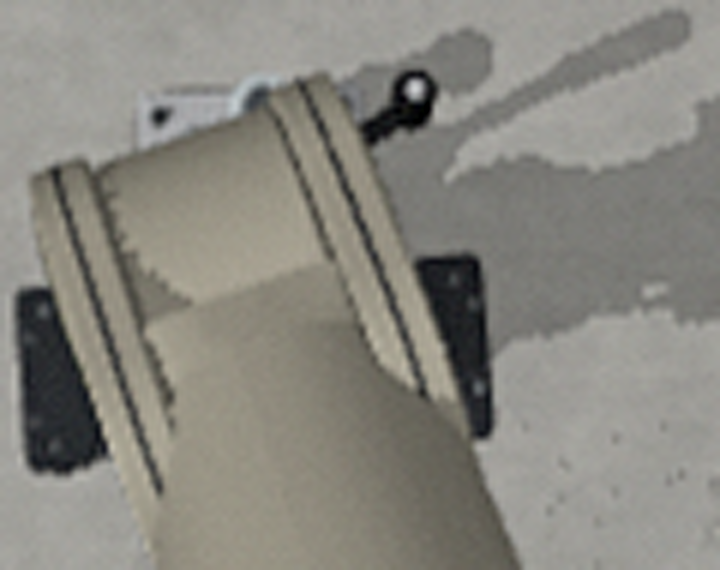

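```bash
python3 - <<'E'
import cv2,numpy as np
from h import *
b=np.mean([r.camera("side").astype(float) for _ in range(4)],0)
np.save("b8.npy",b)
c=b[185:228,255:300]
c=cv2.resize(c,None,fx=16,fy=14,interpolation=cv2.INTER_CUBIC)
c=np.clip((c-40)*1.9,0,255).astype(np.uint8)
cv2.imwrite("pics/s9.png",c)
E
python3 st.py
```

```text
t 9.43 p [0.5378 0.0202 0.0505] yaw 3.19 fix ax,ay 0.0 0.04 f [-0.6  0.6 -0.6] w 0.0473 j [ 0.47  0.36 -0.69  1.83  0.26  1.04 -1.84]
```

View pics/s9.png

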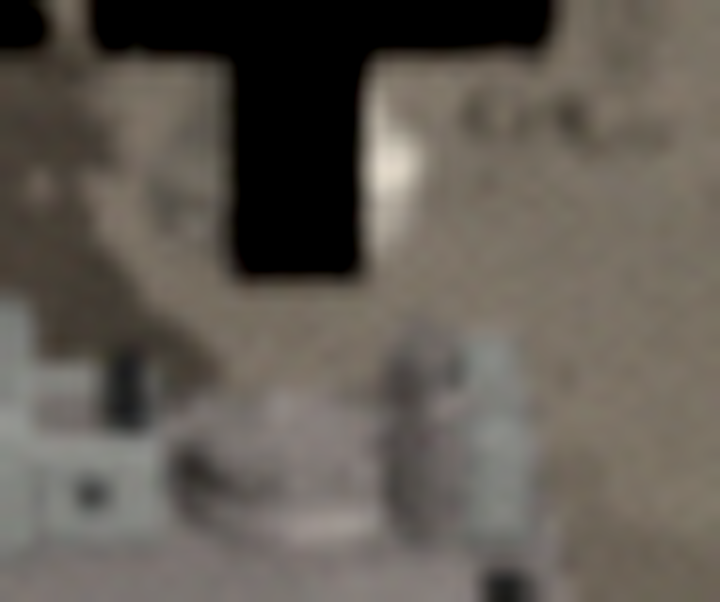

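```bash
python3 - <<'E'
from h import *
f=lambda X:((proj("side",X)+.5-[255,185])*[16,14]-.5).round(0)
N=np.array([.5334,.0184,0])
print("ped c",f(N+[0,0,.026]),"edges",f(N+[.0205,0,.026]),f(N+[-.0205,0,.026]),"front",f(N+[0,.0205,.026]))
print("jaw edge",f(N+[.0271,.013,.044]),f(N+[.0271,-.013,.044]),"vtop",f(N+[-.034,0,.044]))
for x in(.533,.5348,.536): print(x,f([x,.02,.08]))
E
```

```text
ped c [312. 431.] edges [198. 431.] [427. 431.] front [313. 475.]
jaw edge [160. 379.] [162. 325.] vtop [503. 351.]
0.533 [316. 193.]
0.5348 [306. 193.]
0.536 [299. 193.]
```

Request:
send_rows(commands=[[-0.03, -0.03, -0.3, 0, 0.03, 0, 1], [0, 0, -0.4, 0, 0, 0, 1], [0, 0, -0.2, 0, 0, 0, 1], [0, 0, 0, 0, 0, 0, 1], [0, 0, 0, 0, 0, 0, 1]])

```text
time: 9.85
ee_pos: [0.5372, 0.0189, 0.0214]
eef_rot: [1.0, 0.028, 0.001, 0.001]
ft_force: [0.1, 0.1, 0.4]
width: 0.0474
```

```bash
python3 st.py;python3 - <<'E'
import cv2,numpy as np
from h import *
b=np.mean([r.camera("side").astype(float) for _ in range(3)],0)
c=b[185:228,255:300]
c=cv2.resize(c,None,fx=16,fy=14,interpolation=cv2.INTER_CUBIC)
c=np.clip((c-40)*1.9,0,255).astype(np.uint8)
cv2.imwrite("pics/s10.png",c)
E
```

```text
t 9.85 p [0.5372 0.0189 0.0214] yaw 3.17 fix ax,ay 0.01 0.02 f [0.1 0.1 0.4] w 0.0474 j [ 0.46  0.39 -0.68  1.85  0.29  0.99 -1.86]
```

View pics/s10.png

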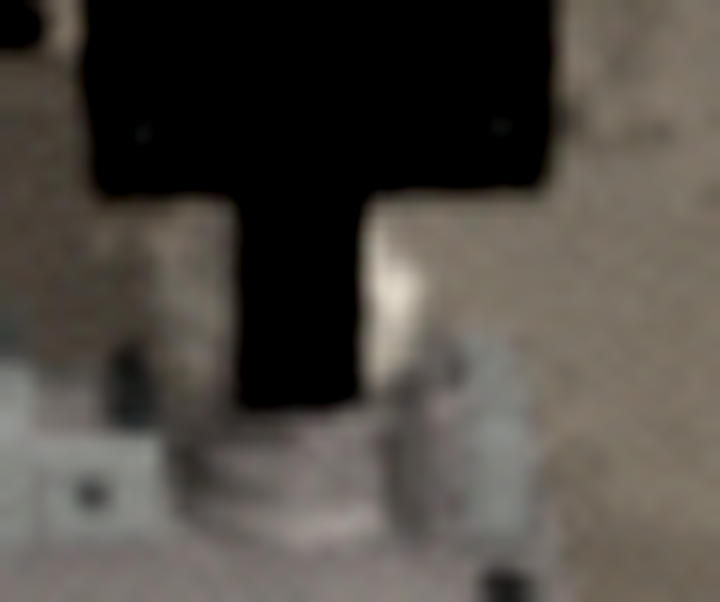

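Request:
send_rows(commands=[[-0.025, 0, -0.15, 0, 0.02, 0, 1], [0, 0, -0.1, 0, 0, 0, 1], [0, 0, 0, 0, 0, 0, 1]])

```text
time: 10.25
ee_pos: [0.5375, 0.0189, 0.0147]
eef_rot: [1.0, 0.028, 0.001, 0.001]
ft_force: [0.3, 0.3, 0.1]
width: 0.0473
```

Request:
send_rows(commands=[[0, 0, -0.13, 0, 0, 0, 1], [0, 0, 0, 0, 0, 0, 1]])

```text
time: 10.42
ee_pos: [0.5378, 0.019, 0.0107]
eef_rot: [1.0, 0.028, 0.002, 0.001]
ft_force: [-0.0, -0.1, 0.9]
width: 0.0479
```

```bash
python3 st.py
```

```text
t 10.42 p [0.5378 0.019  0.0107] yaw 3.16 fix ax,ay 0.01 0.04 f [-0.  -0.1  0.9] w 0.0479 j [ 0.45  0.41 -0.67  1.86  0.31  0.97 -1.87]
```

Request:
send_rows(commands=[[-0.06, 0, -0.05, 0, 0.04, 0, 1], [0, 0, -0.05, 0, 0, 0, 1], [0, 0, 0, 0, 0, 0, 1]])

```text
time: 10.67
ee_pos: [0.536, 0.019, 0.0075]
eef_rot: [1.0, 0.028, -0.0, 0.001]
ft_force: [-0.3, 0.5, -1.3]
width: 0.0473
```

Request:
send_rows(commands=[[0, 0, -0.1, 0, 0, 0, 1], [0, 0, 0, 0, 0, 0, 1]])

```text
time: 10.83
ee_pos: [0.5359, 0.0189, 0.0041]
eef_rot: [1.0, 0.028, -0.0, 0.001]
ft_force: [0.6, -1.0, -0.7]
width: 0.0473
```

```bash
python3 st.py
```

```text
t 10.83 p [0.5359 0.0189 0.0041] yaw 3.16 fix ax,ay 0.01 -0.01 f [ 0.6 -1.  -0.7] w 0.0473 j [ 0.45  0.42 -0.67  1.86  0.31  0.96 -1.87]
```

Request:
send_rows(commands=[[0, 0, -0.06, 0, 0, 0, 1], [0, 0, 0, 0, 0, 0, 1]])

```text
time: 11.0
ee_pos: [0.5357, 0.0189, 0.0019]
eef_rot: [1.0, 0.028, -0.001, 0.001]
ft_force: [0.8, 0.6, -0.8]
width: 0.0474
```

Request:
send_rows(commands=[[0, 0, -0.05, 0, 0, 0, 1], [0, 0, 0, 0, 0, 0, 1]])

```text
time: 11.17
ee_pos: [0.5361, 0.019, 0.0006]
eef_rot: [1.0, 0.028, -0.0, 0.001]
ft_force: [0.0, -0.0, -0.6]
width: 0.0477
```

Request:
send_rows(commands=[[0, 0, -0.05, 0, 0, 0, 1], [0, 0, 0, 0, 0, 0, 1]])

```text
time: 11.33
ee_pos: [0.537, 0.0191, 0.0005]
eef_rot: [1.0, 0.028, 0.001, 0.001]
ft_force: [0.7, 0.8, -0.4]
width: 0.0475
```

Request:
send_rows(commands=[[-0.03, 0, -0.07, 0, 0, 0, 1], [0, 0, -0.05, 0, 0, 0, 1], [0, 0, 0, 0, 0, 0, 1]])

```text
time: 11.58
ee_pos: [0.5378, 0.0191, -0.0004]
eef_rot: [1.0, 0.028, 0.002, 0.002]
ft_force: [-0.3, 1.0, -1.4]
width: 0.0472
```

```bash
python3 st.py;python3 - <<'E'
import cv2,numpy as np
from h import *
b=np.mean([r.camera("side").astype(float) for _ in range(3)],0)
c=b[185:228,255:300]
c=cv2.resize(c,None,fx=16,fy=14,interpolation=cv2.INTER_CUBIC)
c=np.clip((c-40)*1.9,0,255).astype(np.uint8)
cv2.imwrite("pics/s11.png",c)
E
```

```text
t 11.58 p [ 5.378e-01  1.910e-02 -4.000e-04] yaw 3.15 fix ax,ay 0.04 0.05 f [-0.3  1.  -1.4] w 0.0472 j [ 0.44  0.43 -0.66  1.87  0.32  0.95 -1.88]
```

View pics/s11.png

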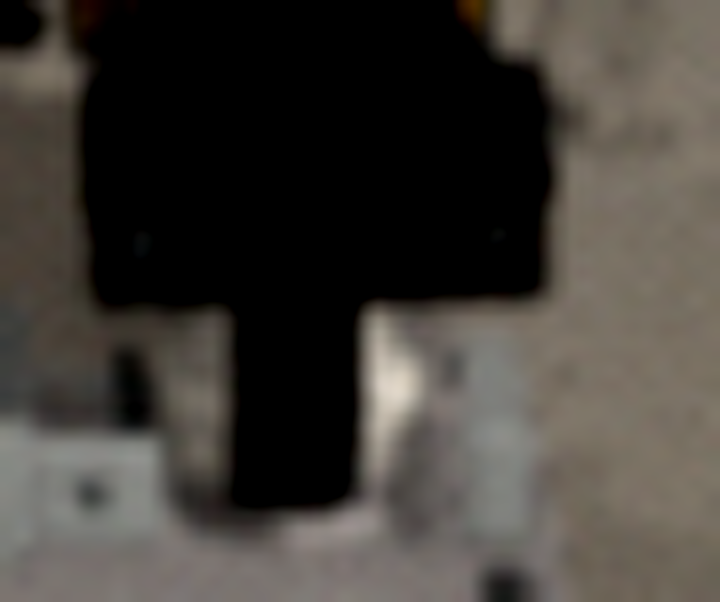

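Request:
send_rows(commands=[[-0.06, 0, -0.05, 0.04, 0.05, 0, 1], [0, 0, -0.05, 0, 0, 0, 1], [0, 0, 0, 0, 0, 0, 1]])

```text
time: 11.98
ee_pos: [0.538, 0.0193, -0.0009]
eef_rot: [1.0, 0.028, 0.002, 0.0]
ft_force: [-2.1, -0.1, -1.2]
width: 0.0474
```

```bash
python3 st.py
```

```text
t 11.98 p [ 0.538   0.0193 -0.0009] yaw 3.15 fix ax,ay 0.0 0.04 f [-2.1 -0.1 -1.2] w 0.0474 j [ 0.44  0.43 -0.66  1.87  0.32  0.95 -1.88]
```

Request:
send_rows(commands=[[0, 0, -0.05, 0, 0, 0, 1], [0, 0, -0.05, 0, 0, 0, 1]])

```text
time: 12.15
ee_pos: [0.5388, 0.0193, -0.0022]
eef_rot: [1.0, 0.027, 0.003, 0.001]
ft_force: [-7.4, -1.3, 19.4]
width: 0.0475
```

```bash
python3 st.py
```

```text
t 12.15 p [ 0.5388  0.0193 -0.0022] yaw 3.14 fix ax,ay 0.01 0.06 f [-7.4 -1.3 19.4] w 0.0475 j [ 0.44  0.43 -0.66  1.87  0.32  0.95 -1.88]
```

Request:
send_rows(commands=[[-0.05, 0, 0.02, 0, 0.05, 0, 1], [0, 0, 0, 0, 0, 0, 1]])

```text
time: 12.32
ee_pos: [0.5377, 0.0193, -0.0014]
eef_rot: [1.0, 0.028, 0.001, 0.001]
ft_force: [-0.1, -0.2, 0.4]
width: 0.0474
```

```bash
python3 st.py;python3 - <<'E'
import cv2,numpy as np
from h import *
b=np.mean([r.camera("side").astype(float) for _ in range(3)],0)
c=b[185:228,255:300]
c=cv2.resize(c,None,fx=16,fy=14,interpolation=cv2.INTER_CUBIC)
c=np.clip((c-40)*1.9,0,255).astype(np.uint8)
cv2.imwrite("pics/s12.png",c)
E
```

```text
t 12.32 p [ 0.5377  0.0193 -0.0014] yaw 3.16 fix ax,ay 0.01 0.02 f [-0.1 -0.2  0.4] w 0.0474 j [ 0.44  0.43 -0.66  1.87  0.32  0.95 -1.88]
```

View pics/s12.png

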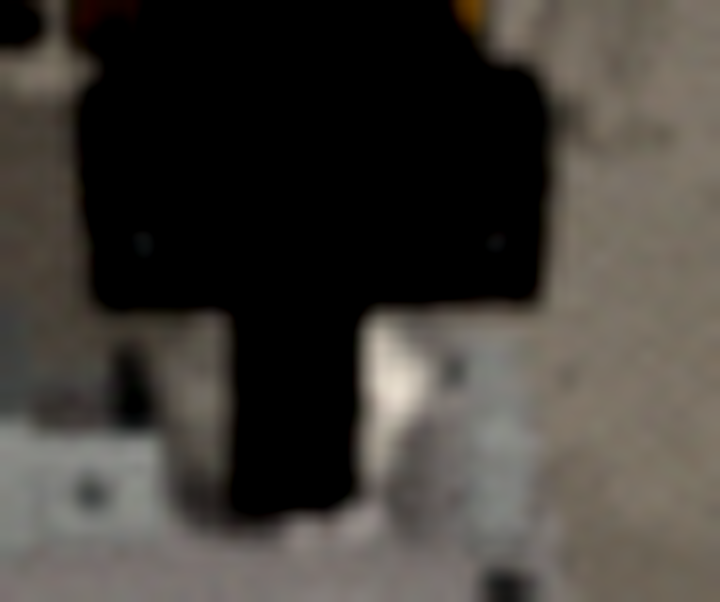

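Request:
send_rows(commands=[[-0.04, 0, -0.05, 0, 0.03, 0, 1], [-0.02, 0, -0.05, 0, 0, 0, 1]])

```text
time: 12.63
ee_pos: [0.5378, 0.0193, -0.0027]
eef_rot: [1.0, 0.027, 0.001, 0.001]
ft_force: [-4.2, -0.6, 18.1]
width: 0.0474
```

```bash
python3 st.py
```

```text
t 12.63 p [ 0.5378  0.0193 -0.0027] yaw 3.14 fix ax,ay 0.02 0.03 f [-4.2 -0.6 18.1] w 0.0474 j [ 0.44  0.43 -0.66  1.87  0.32  0.95 -1.88]
```

Request:
send_rows(commands=[[0, 0, 0.03, 0, 0.02, 0, 1], [0, 0, 0, 0, 0, 0, 0.0], [0, 0, 0, 0, 0, 0, -0.5], [0, 0, 0, 0, 0, 0, -0.5], [0, 0, 0, 0, 0, 0, -0.5], [0, 0, 0, 0, 0, 0, -0.5]])

```text
time: 13.13
ee_pos: [0.5376, 0.0193, -0.0025]
eef_rot: [1.0, 0.027, 0.0, 0.001]
ft_force: [-0.9, -0.2, -0.2]
width: 0.0628
```

```bash
python3 st.py;python3 - <<'E'
import cv2,numpy as np
from h import *
b=np.mean([r.camera("side").astype(float) for _ in range(2)],0)
c=b[185:228,255:300]
c=cv2.resize(c,None,fx=16,fy=14,interpolation=cv2.INTER_CUBIC)
c=np.clip((c-40)*1.9,0,255).astype(np.uint8)
cv2.imwrite("pics/s13.png",c)
E
```

```text
t 13.13 p [ 0.5376  0.0193 -0.0025] yaw 3.13 fix ax,ay 0.01 0.0 f [-0.9 -0.2 -0.2] w 0.0628 j [ 0.44  0.43 -0.66  1.87  0.32  0.95 -1.88]
```

View pics/s13.png

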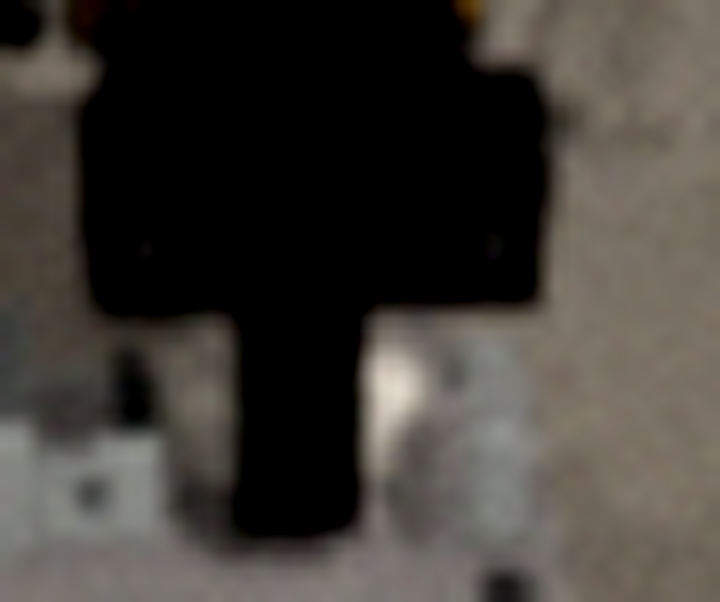

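Request:
send_rows(commands=[[0, 0, 0.3, 0, 0, 0, -0.5], [0, 0, 0.5, 0, 0, 0, -0.5], [0, 0, 1, 0, 0, 0, -0.5], [0, 0, 1, 0, 0, 0, -0.3], [0, 0, 1, 0, 0, 0, -0.3], [0, 0, 1, 0, 0, 0, -0.3], [0, 0, 0, 0, 0, 0, -0.3]])

```text
time: 13.82
ee_pos: [0.5343, 0.0206, 0.1494]
eef_rot: [1.0, 0.029, -0.002, -0.0]
ft_force: [0.4, 0.3, -0.1]
width: 0.0575
```

```bash
python3 st.py;python3 - <<'E'
import cv2,numpy as np
from h import *
b=np.mean([r.camera("side").astype(float) for _ in range(2)],0)
c=b[185:228,255:300]
c=cv2.resize(c,None,fx=16,fy=14,interpolation=cv2.INTER_CUBIC)
c=np.clip((c-40)*1.9,0,255).astype(np.uint8)
cv2.imwrite("pics/s14.png",c)
cv2.imwrite("pics/s14b.png",b[120:260,180:320].repeat(4,0).repeat(4,1))
f=lambda X:((proj("side",X)+.5-[255,185])*[16,14]-.5).round(0)
for x in(.534,.536):print(f([x,.019,.078]),f([x,.019,.026]),f([x,.043,.040]),f([x,.043,.026]))
E
```

```text
t 13.82 p [0.5343 0.0206 0.1494] yaw 3.27 fix ax,ay -0.01 -0.05 f [ 0.4  0.3 -0.1] w 0.0575 j [ 0.51  0.24 -0.73  1.73  0.17  1.24 -1.77]
[310. 200.] [309. 432.] [310. 422.] [310. 484.]
[299. 200.] [298. 432.] [299. 422.] [299. 484.][ WARN:0@3.259] global loadsave.cpp:1063 imwrite_ Unsupported depth image for selected encoder is fallbacked to CV_8U.
```

View pics/s14.png

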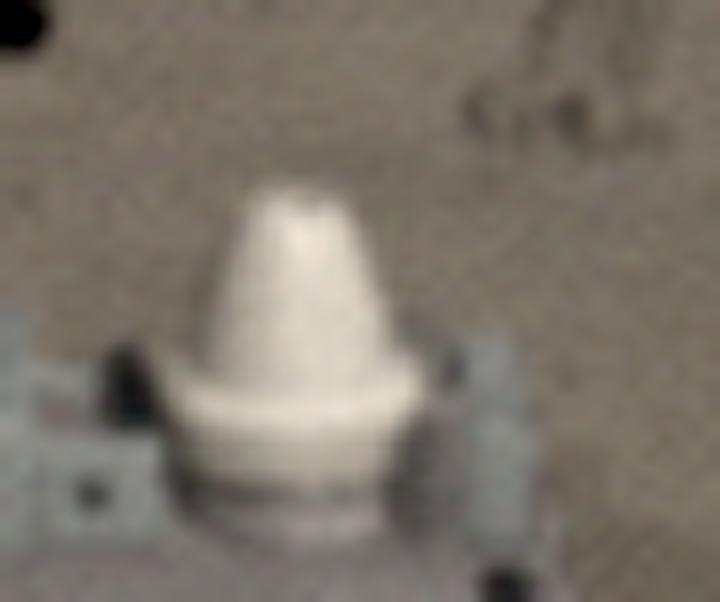

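View pics/s14b.png

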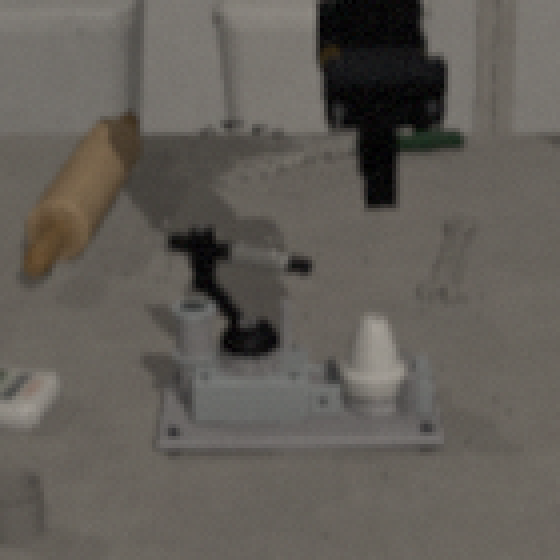

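```bash
python3 - <<'E'
from h import *
b=np.mean([r.camera("side").astype(float) for _ in range(3)],0); np.save("b14.npy",b)
def edges(img,r0,r1,c0,c1):
    g=cv2.GaussianBlur(img.mean(2),(0,0),.7)
    for v in range(r0,r1):
        d=np.diff(g[v,c0:c1]); 
        L=d.argmax();Rr=d.argmin()
        def sp(a,i):
            if 0<i<len(a)-1:
                den=a[i-1]-2*a[i]+a[i+1]; return i+ (0.5*(a[i-1]-a[i+1])/den if den else 0)
            return i
        l=sp(d,L)+c0+.5;q=sp(-d,Rr)+c0+.5
        print(v,round(l,2),round(q,2),"mid",round((l+q)/2,2),"w",round(q-l,2))
edges(b,197,222,264,284)
print()
b0=cv2.imread("pics/side0.png").astype(float)
edges(b0,256,286,273,301)
E
```

```text
197 271.02 274.62 mid 272.82 w 3.61
198 270.48 275.39 mid 272.94 w 4.9
199 270.41 276.19 mid 273.3 w 5.78
200 270.35 276.36 mid 273.36 w 6.01
201 270.29 276.51 mid 273.4 w 6.21
202 269.9 276.75 mid 273.33 w 6.85
203 269.48 277.26 mid 273.37 w 7.78
204 269.14 277.5 mid 273.32 w 8.36
205 268.84 277.76 mid 273.3 w 8.92
206 268.8 278.25 mid 273.52 w 9.45
207 268.69 278.46 mid 273.58 w 9.77
208 268.52 278.56 mid 273.54 w 10.04
209 268.25 278.78 mid 273.51 w 10.53
210 264.5 280.36 mid 272.43 w 15.86
211 264.5 280.88 mid 272.69 w 16.38
212 264.5 280.81 mid 272.66 w 16.31
213 264.5 280.49 mid 272.49 w 15.99
214 265.48 279.95 mid 272.72 w 14.48
215 266.4 279.42 mid 272.91 w 13.02
216 266.88 279.08 mid 272.98 w 12.19
217 267.4 278.68 mid 273.04 w 11.29
218 267.73 264.5 mid 266.12 w -3.23
219 267.87 264.5 mid 266.18 w -3.37
220 271.55 264.5 mid 268.02 w -7.05
221 271.81 278.39 mid 275.1 w 6.58

256 285.63 287.71 mid 286.67 w 2.08
257 283.53 287.36 mid 285.44 w 3.83
258 282.83 289.79 mid 286.31 w 6.95
259 282.49 290.22 mid 286.36 w 7.73
260 282.46 290.45 mid 286.46 w 8.0
261 282.56 290.57 mid 28
[... 188 characters left out ...]
.84
267 280.13 292.34 mid 286.23 w 12.21
268 279.6 292.55 mid 286.08 w 12.96
269 279.28 292.94 mid 286.11 w 13.67
270 279.32 293.3 mid 286.31 w 13.98
271 279.66 293.26 mid 286.46 w 13.6
272 275.44 296.07 mid 285.76 w 20.62
273 275.46 296.29 mid 285.88 w 20.83
274 275.54 296.32 mid 285.93 w 20.78
275 275.74 296.19 mid 285.97 w 20.45
276 276.34 295.89 mid 286.11 w 19.54
277 276.87 295.47 mid 286.17 w 18.6
278 277.67 295.12 mid 286.39 w 17.45
279 278.58 294.95 mid 286.77 w 16.38
280 279.22 294.89 mid 287.05 w 15.66
281 279.43 294.61 mid 287.02 w 15.18
282 279.73 294.11 mid 286.92 w 14.38
283 281.69 293.39 mid 287.54 w 11.71
284 284.17 291.44 mid 287.81 w 7.28
285 283.91 289.46 mid 286.68 w 5.55
```

Request:
send_rows(commands=[[0.18, -0.1, 0, 0, 0, 1, -0.1], [0.18, -0.1, 0, 0, 0, 1, -0.1], [0.18, -0.1, 0, 0, 0, 1, -0.1], [0.18, -0.1, 0, 0, 0, 1, -0.1], [0.18, -0.1, 0, 0, 0, 1, -0.1], [0.18, -0.1, 0, 0, 0, 1, -0.1], [0.18, -0.1, 0, 0, 0, 1, -0.1], [0.18, -0.1, 0, 0, 0, 1, -0.1], [0.18, -0.1, 0, 0, 0, 1, -0.1], [0.18, -0.1, 0, 0, 0, 1, -0.1]])

```text
time: 14.9
ee_pos: [0.5785, -0.0107, 0.1287]
eef_rot: [0.884, 0.467, -0.017, -0.0]
ft_force: [0.7, -0.8, 0.6]
width: 0.0481
```

```bash
python3 st.py
```

```text
t 14.9 p [ 0.5785 -0.0107  0.1287] yaw 55.63 fix ax,ay 0.18 -0.35 f [ 0.7 -0.8  0.6] w 0.0481 j [ 0.58  0.42 -0.82  1.61  0.32  1.28 -0.9 ]
```

Request:
send_rows(commands=[[0.18, -0.1, 0, 0, 0, 1, -0.1], [0.18, -0.1, 0, 0, 0, 1, -0.1], [0.18, -0.1, 0, 0, 0, 1, -0.1], [0.18, -0.1, 0, 0, 0, 1, -0.1], [0.18, -0.1, 0, 0, 0, 1, -0.1], [0.18, -0.1, 0, 0, 0, 1, -0.1], [0.18, -0.1, 0, 0, 0, 1, -0.1], [0.18, -0.1, 0, 0, 0, 1, -0.1], [0.18, -0.1, 0, 0, 0, 1, -0.1], [0.18, -0.1, 0, 0, 0, 1, -0.1]])

```text
time: 15.73
ee_pos: [0.6273, -0.0413, 0.1131]
eef_rot: [0.585, 0.811, -0.024, -0.001]
ft_force: [0.1, 0.0, 0.5]
width: 0.0479
```

```bash
python3 st.py
```

```text
t 15.73 p [ 0.6273 -0.0413  0.1131] yaw 108.44 fix ax,ay 0.45 -0.34 f [0.1 0.  0.5] w 0.0479 j [ 0.63  0.59 -0.93  1.49  0.51  1.34 -0.03]
```

Request:
send_rows(commands=[[0.5, -0.1, 0, 0.45, -0.34, 0.9, -0.1], [0.5, -0.15, 0, 0, 0, 0.9, -0.1], [0.15, 0, 0, 0, 0, 0, -0.1], [0, 0, 0, 0, 0, 0, -0.1]])

```text
time: 16.07
ee_pos: [0.6606, -0.0488, 0.1066]
eef_rot: [0.514, 0.858, -0.0, -0.003]
ft_force: [-1.2, 0.6, 0.5]
width: 0.048
```

```bash
python3 st.py;python3 - <<'E'
from h import *
b=r.camera("side");a=r.camera("top")
cv2.imwrite("pics/s15.png",cv2.resize(b[110:245,195:305],None,fx=5,fy=5,interpolation=cv2.INTER_CUBIC))
cv2.imwrite("pics/t15.png",cv2.resize(a[100:220,215:335],None,fx=5,fy=5,interpolation=cv2.INTER_CUBIC))
E
```

```text
t 16.07 p [ 0.6606 -0.0488  0.1066] yaw 118.15 fix ax,ay -0.04 -0.07 f [-1.2  0.6  0.5] w 0.048 j [ 0.64  0.66 -0.95  1.42  0.53  1.34  0.17]
```

View pics/s15.png

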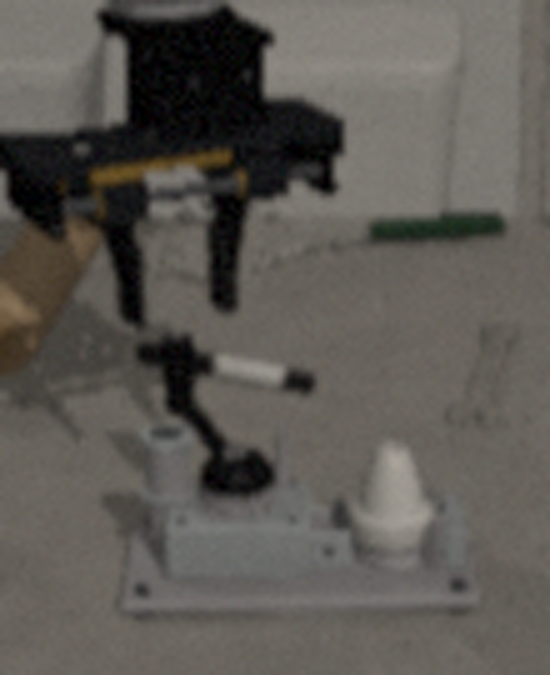

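View pics/t15.png

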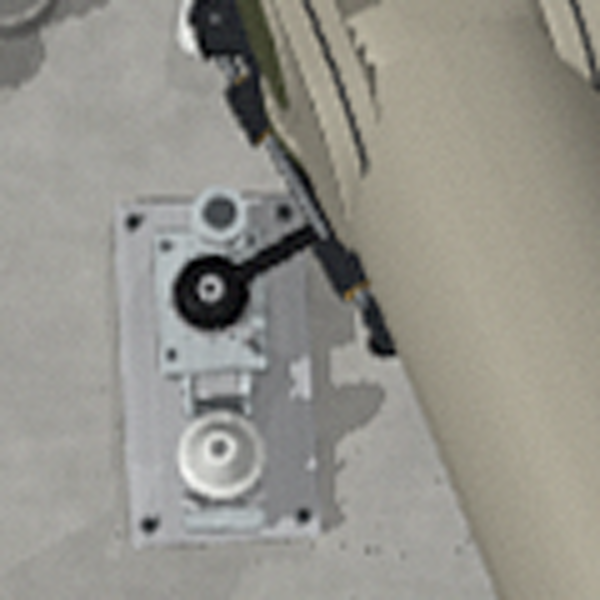

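```bash
python3 - <<'E'
from h import *
a=onz("side",un(133,320,5,195,110),.1355);b=onz("side",un(225,308,5,195,110),.1355)
print(a,b,(a+b)/2,np.linalg.norm(a-b))
E
python3 st.py
```

```text
[ 0.68586545 -0.03101616  0.1355    ] [ 0.63408207 -0.05118367  0.1355    ] [ 0.65997376 -0.04109992  0.1355    ] 0.055572002494986825
t 16.17 p [ 0.6599 -0.0484  0.107 ] yaw 118.18 fix ax,ay -0.03 -0.07 f [ 0.5  0.8 -0.2] w 0.0478 j [ 0.64  0.66 -0.95  1.42  0.53  1.34  0.16]
```

Request:
send_rows(commands=[[0.08, -0.08, -0.4, -0.03, -0.07, 0, -0.1], [0, 0, -0.4, 0, 0, 0, -0.1], [0, 0, -0.3, 0, 0, 0, -0.1], [0, 0, 0, 0, 0, 0, -0.1], [0, 0, 0, 0, 0, 0, -0.1]])

```text
time: 16.58
ee_pos: [0.66, -0.0493, 0.0694]
eef_rot: [0.514, 0.858, -0.001, -0.0]
ft_force: [-0.2, -0.3, 0.4]
width: 0.0477
```

```bash
python3 st.py;python3 - <<'E'
from h import *
b=r.camera("side")
cv2.imwrite("pics/s16.png",cv2.resize(b[130:245,195:305],None,fx=6,fy=6,interpolation=cv2.INTER_CUBIC))
E
```

```text
t 16.58 p [ 0.66   -0.0493  0.0694] yaw 118.09 fix ax,ay 0.02 -0.02 f [-0.2 -0.3  0.4] w 0.0477 j [ 0.64  0.69 -0.93  1.46  0.56  1.27  0.14]
```

View pics/s16.png

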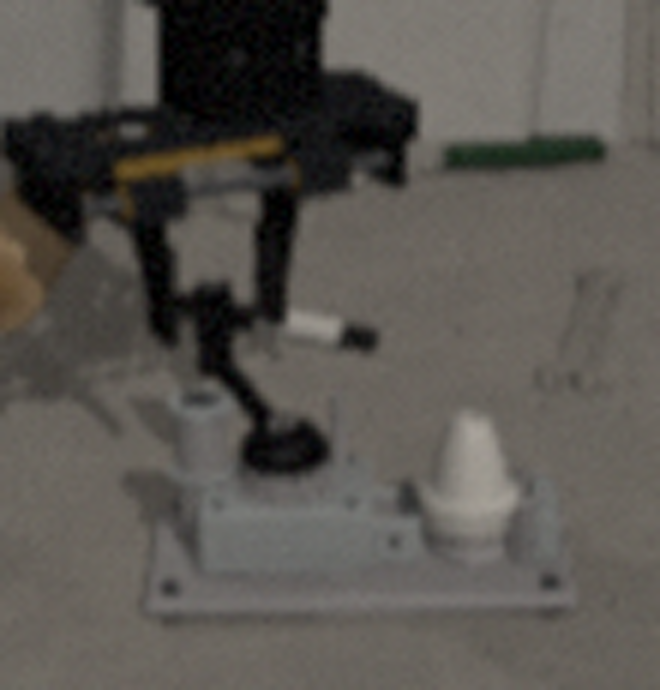

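Request:
send_rows(commands=[[0.07, 0, -0.15, 0, 0, 0, -0.1], [0, 0, 0, 0, 0, 0, -0.1], [0, 0, 0, 0, 0, 0, 1], [0, 0, 0, 0, 0, 0, 1], [0, 0, 0, 0, 0, 0, 1], [0, 0, 0, 0, 0, 0, 1], [0, 0, 0, 0, 0, 0, 1], [0, 0, 0, 0, 0, 0, 1]], grip_force=20)

```text
time: 17.3
ee_pos: [0.6632, -0.0491, 0.0662]
eef_rot: [0.515, 0.857, -0.001, 0.001]
ft_force: [0.4, 1.0, -1.2]
width: 0.0197
```

```bash
python3 st.py
```

```text
t 17.3 p [ 0.6632 -0.0491  0.0662] yaw 118.06 fix ax,ay 0.02 0.01 f [ 0.4  1.  -1.2] w 0.0197 j [ 0.63  0.7  -0.92  1.46  0.57  1.27  0.14]
```

```bash
cat > arc.py <<'E'
import sys
from h import *
C=np.array([float(x) for x in open("C.txt").read().split()])
s=r.read_state();p=np.array(s["ee_pos"]);x,y,z,w=s["eef_rot"]
th=np.degrees(np.arctan2(p[1]-C[1],p[0]-C[0]));rad=np.hypot(*(p[:2]-C))
t=np.radians(th);tan=np.array([np.sin(t),-np.cos(t)]);f=np.array(s["ft_force"])
print("th",round(th,2),"r",round(rad,4),"resist(N, + opposes cw)",round(-f[:2]@tan,2),"rad F",round(f[:2]@[np.cos(t),np.sin(t)],2),"fz",round(f[2],1),"yaw",round(np.degrees(2*np.arctan2(y,x)),1))
if len(sys.argv)>1:
    n=int(sys.argv[2]);tg=float(sys.argv[1])
    R=.082
    q=p[:2]
    for i in range(1,n+1):
        a=np.radians(th+(tg-th)*i/n);nq=C+R*np.array([np.cos(a),np.sin(a)])
        print(((nq-q)/.03).round(2),"turn",round((tg-th)/n/5,2));q=nq
E
echo ".625 .0228">C.txt; python3 arc.py -82 4
```

```text
th -62.04 r 0.0814 resist(N, + opposes cw) 0.87 rad F -0.7 fz -1.2 yaw 118.1
[-0.21 -0.12] turn -1.0
[-0.22 -0.08] turn -1.0
[-0.23 -0.06] turn -1.0
[-0.23 -0.04] turn -1.0
```

Request:
send_rows(commands=[[-0.22, -0.12, 0, 0, 0, -1, 1], [-0.22, -0.08, 0, 0, 0, -1, 1], [-0.23, -0.06, 0, 0, 0, -1, 1], [-0.23, -0.04, 0, 0, 0, -1, 1]])

```text
time: 17.63
ee_pos: [0.64, -0.0569, 0.0667]
eef_rot: [0.66, 0.752, 0.004, 0.003]
ft_force: [6.5, 0.1, -6.4]
width: 0.0194
```

```bash
python3 st.py;python3 arc.py -102 4
```

```text
t 17.63 p [ 0.64   -0.0569  0.0667] yaw 97.47 fix ax,ay -0.01 0.11 f [ 6.5  0.1 -6.4] w 0.0194 j [ 0.65  0.62 -0.88  1.53  0.5   1.21 -0.18]
th -79.34 r 0.0811 resist(N, + opposes cw) 6.37 rad F 1.12 fz -6.4 yaw 97.5
[-0.26 -0.07] turn -1.13
[-0.27 -0.01] turn -1.13
[-0.27  0.02] turn -1.13
[-0.27  0.04] turn -1.13
```

Request:
send_rows(commands=[[0, 0, -0.06, 0, 0.1, 0, 1], [0, 0, 0, 0, 0, 0, 1]])

```text
time: 17.8
ee_pos: [0.6408, -0.0575, 0.0661]
eef_rot: [0.661, 0.751, 0.001, 0.001]
ft_force: [2.0, 1.6, -1.1]
width: 0.0195
```

```bash
python3 st.py;python3 arc.py -100 4
```

```text
t 17.8 p [ 0.6408 -0.0575  0.0661] yaw 97.31 fix ax,ay 0.0 0.04 f [ 2.   1.6 -1.1] w 0.0195 j [ 0.64  0.63 -0.87  1.53  0.5   1.22 -0.18]
th -78.89 r 0.0818 resist(N, + opposes cw) 2.27 rad F -1.18 fz -1.1 yaw 97.3
[-0.25 -0.04] turn -1.06
[-0.25 -0.01] turn -1.06
[-0.25  0.01] turn -1.06
[-0.25  0.03] turn -1.06
```

Request:
send_rows(commands=[[-0.26, -0.04, -0.02, 0, 0, -1, 1], [-0.26, -0.01, -0.02, 0, 0.02, -1, 1], [-0.26, 0.01, -0.02, 0, 0.02, -1, 1], [-0.26, 0.03, -0.02, 0, 0.02, -1, 1]])

```text
time: 18.13
ee_pos: [0.6166, -0.0586, 0.0661]
eef_rot: [0.781, 0.625, 0.004, 0.004]
ft_force: [6.5, -2.2, 0.0]
width: 0.0194
```

```bash
python3 st.py;python3 arc.py -112 3
```

```text
t 18.13 p [ 0.6166 -0.0586  0.0661] yaw 77.33 fix ax,ay 0.02 0.12 f [ 6.5 -2.2  0. ] w 0.0194 j [ 0.65  0.55 -0.83  1.6   0.44  1.17 -0.5 ]
th -95.91 r 0.0818 resist(N, + opposes cw) 6.68 rad F 1.52 fz 0.0 yaw 77.3
[-0.25  0.03] turn -1.07
[-0.25  0.06] turn -1.07
[-0.24  0.08] turn -1.07
```

Request:
send_rows(commands=[[-0.26, 0.03, -0.02, 0, 0.05, -1, 1], [-0.26, 0.06, -0.02, 0, 0.05, -1, 1], [-0.25, 0.08, -0.02, 0, 0.05, -1, 1], [-0.24, 0.1, -0.02, 0, 0.05, -1, 1]])

```text
time: 18.47
ee_pos: [0.5919, -0.0525, 0.0661]
eef_rot: [0.879, 0.477, 0.0, 0.003]
ft_force: [6.2, -2.8, 0.5]
width: 0.0194
```

```bash
python3 st.py;python3 arc.py -118 1; python3 - <<'E'
from h import *
b=r.camera("side")
cv2.imwrite("pics/s17.png",cv2.resize(b[130:245,195:305],None,fx=6,fy=6,interpolation=cv2.INTER_CUBIC))
E
```

```text
t 18.47 p [ 0.5919 -0.0525  0.0661] yaw 56.94 fix ax,ay 0.06 0.03 f [ 6.2 -2.8  0.5] w 0.0194 j [ 0.62  0.48 -0.78  1.67  0.37  1.14 -0.83]
th -113.73 r 0.0823 resist(N, + opposes cw) 6.85 rad F 0.07 fz 0.5 yaw 56.9
[-0.18  0.1 ] turn -0.85
```

View pics/s17.png

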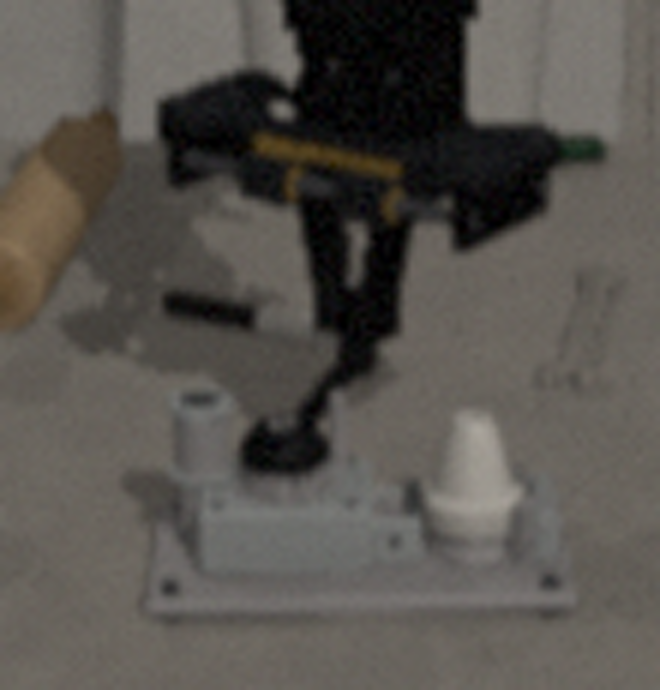

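Request:
send_rows(commands=[[-0.22, 0.12, -0.02, 0.03, 0.03, -1, 1], [-0.05, 0.03, -0.01, 0, 0, -0.2, 1]])

```text
time: 18.68
ee_pos: [0.585, -0.0492, 0.0661]
eef_rot: [0.904, 0.429, -0.0, 0.003]
ft_force: [3.0, -1.5, -1.2]
width: 0.0195
```

```bash
python3 st.py;python3 arc.py -124 1
```

```text
t 18.68 p [ 0.585  -0.0492  0.0661] yaw 50.75 fix ax,ay 0.06 0.03 f [ 3.  -1.5 -1.2] w 0.0195 j [ 0.61  0.46 -0.76  1.69  0.35  1.13 -0.94]
th -119.08 r 0.0824 resist(N, + opposes cw) 3.35 rad F -0.14 fz -1.2 yaw 50.7
[-0.19  0.13] turn -0.98
```

Request:
send_rows(commands=[[0.03, -0.02, 0.1, 0.03, 0.03, 0, 1], [0, 0, 0.15, 0, 0, 0, 1], [0, 0, 0.03, 0, 0, 0, 1], [0, 0, 0, 0, 0, 0, 1]], grip_force=35)

```text
time: 19.02
ee_pos: [0.5835, -0.0475, 0.0714]
eef_rot: [0.899, 0.437, -0.004, -0.002]
ft_force: [0.2, 1.0, -6.6]
width: 0.0192
```

```bash
python3 st.py;python3 arc.py -99 4
```

```text
t 19.02 p [ 0.5835 -0.0475  0.0714] yaw 51.82 fix ax,ay -0.01 -0.09 f [ 0.2  1.  -6.6] w 0.0192 j [ 0.62  0.47 -0.77  1.67  0.35  1.15 -0.91]
th -120.53 r 0.0816 resist(N, + opposes cw) -0.35 rad F -0.94 fz -6.6 yaw 51.8
[ 0.22 -0.13] turn 1.08
[ 0.24 -0.1 ] turn 1.08
[ 0.25 -0.08] turn 1.08
[ 0.25 -0.05] turn 1.08
```

Request:
send_rows(commands=[[0, 0, 0.08, 0, -0.05, 0, 1], [0.22, -0.14, 0.02, 0, 0, 1, 1], [0.24, -0.11, 0.02, 0, 0, 1, 1], [0.25, -0.08, 0.02, 0, 0, 1, 1], [0.26, -0.05, 0.02, 0, 0, 1, 1]])

```text
time: 19.43
ee_pos: [0.6102, -0.0571, 0.0747]
eef_rot: [0.804, 0.595, -0.004, -0.003]
ft_force: [-1.3, 0.4, -7.0]
width: 0.0192
```

```bash
python3 st.py;python3 arc.py -80 4
```

```text
t 19.43 p [ 0.6102 -0.0571  0.0747] yaw 73.04 fix ax,ay 0.01 -0.11 f [-1.3  0.4 -7. ] w 0.0192 j [ 0.64  0.54 -0.82  1.59  0.41  1.2  -0.56]
th -100.49 r 0.0812 resist(N, + opposes cw) -1.34 rad F -0.16 fz -7.0 yaw 73.0
[ 0.24 -0.06] turn 1.02
[ 0.24 -0.01] turn 1.02
[0.24 0.01] turn 1.02
[0.24 0.03] turn 1.02
```

Request:
send_rows(commands=[[0.25, -0.06, 0, 0, -0.08, 1, 1], [0.25, -0.01, 0, 0, -0.03, 1, 1], [0.25, 0.01, 0, 0, -0.03, 1, 1], [0.25, 0.03, 0, 0, 0, 1, 1], [0.24, 0.06, 0, 0, 0, 1, 1]])

```text
time: 19.85
ee_pos: [0.6463, -0.0552, 0.0725]
eef_rot: [0.645, 0.765, -0.001, -0.002]
ft_force: [-0.2, 0.9, -6.0]
width: 0.019
```

```bash
python3 st.py;python3 arc.py -52 5
```

```text
t 19.85 p [ 0.6463 -0.0552  0.0725] yaw 99.73 fix ax,ay -0.02 -0.04 f [-0.2  0.9 -6. ] w 0.019 j [ 0.64  0.64 -0.88  1.5   0.51  1.25 -0.14]
th -74.73 r 0.0809 resist(N, + opposes cw) 0.06 rad F -0.87 fz -6.0 yaw 99.7
[0.22 0.03] turn 0.91
[0.2  0.08] turn 0.91
[0.19 0.1 ] turn 0.91
[0.19 0.11] turn 0.91
[0.18 0.13] turn 0.91
```

Request:
send_rows(commands=[[0.22, 0.04, 0.05, 0, -0.03, 1, 1], [0.21, 0.08, 0.03, 0, 0, 1, 1], [0.2, 0.1, 0.02, 0, 0, 1, 1], [0.19, 0.12, 0.02, 0, 0, 0.9, 1]])

```text
time: 20.18
ee_pos: [0.6693, -0.0442, 0.0736]
eef_rot: [0.496, 0.868, -0.001, -0.004]
ft_force: [-0.3, 0.3, -6.8]
width: 0.0189
```

```bash
python3 st.py;python3 arc.py -52 1
```

```text
t 20.18 p [ 0.6693 -0.0442  0.0736] yaw 120.56 fix ax,ay -0.02 -0.1 f [-0.3  0.3 -6.8] w 0.0189 j [ 0.62  0.71 -0.93  1.42  0.57  1.3   0.18]
th -56.51 r 0.0803 resist(N, + opposes cw) -0.04 rad F -0.4 fz -6.8 yaw 120.6
[0.21 0.08] turn 0.9
```

Request:
send_rows(commands=[[0.21, 0.12, 0, 0, -0.06, 0.9, 1], [0, 0, 0, 0, 0, 0, 1]])

```text
time: 20.35
ee_pos: [0.6753, -0.0396, 0.0723]
eef_rot: [0.456, 0.89, -0.0, -0.003]
ft_force: [0.9, -0.9, -5.9]
width: 0.0188
```

```bash
python3 st.py;python3 arc.py -52 1
```

```text
t 20.35 p [ 0.6753 -0.0396  0.0723] yaw 125.7 fix ax,ay -0.03 -0.07 f [ 0.9 -0.9 -5.9] w 0.0188 j [ 0.61  0.73 -0.94  1.41  0.59  1.31  0.26]
th -51.13 r 0.0801 resist(N, + opposes cw) 0.11 rad F 1.28 fz -5.9 yaw 125.7
[ 0.01 -0.07] turn -0.17
```

Request:
send_rows(commands=[[0, -0.01, -0.1, 0, -0.05, 0, 1], [0, 0, -0.1, 0, 0, 0, 1], [0, 0, -0.05, 0, 0, 0, 1], [0, 0, 0, 0, 0, 0, 1]])

```text
time: 20.68
ee_pos: [0.6767, -0.0398, 0.0666]
eef_rot: [0.459, 0.888, 0.003, 0.0]
ft_force: [0.3, 2.0, -2.9]
width: 0.0194
```

```bash
python3 st.py;python3 arc.py -60 2
```

```text
t 20.68 p [ 0.6767 -0.0398  0.0666] yaw 125.3 fix ax,ay -0.05 0.04 f [ 0.3  2.  -2.9] w 0.0194 j [ 0.61  0.73 -0.94  1.42  0.59  1.29  0.25]
th -50.44 r 0.0812 resist(N, + opposes cw) 1.5 rad F -1.4 fz -2.9 yaw 125.3
[-0.16 -0.16] turn -0.96
[-0.19 -0.12] turn -0.96
```

Request:
send_rows(commands=[[0, 0, -0.05, -0.03, 0.04, 0, 1], [-0.1, -0.08, -0.04, 0, 0, -0.5, 1], [-0.1, -0.08, -0.03, 0, 0, -0.5, 1]])

```text
time: 20.93
ee_pos: [0.6736, -0.0426, 0.0659]
eef_rot: [0.499, 0.867, 0.003, 0.002]
ft_force: [4.7, 4.4, 0.5]
width: 0.0189
```

```bash
python3 st.py;python3 arc.py -72 3
```

```text
t 20.93 p [ 0.6736 -0.0426  0.0659] yaw 120.16 fix ax,ay -0.04 0.08 f [4.7 4.4 0.5] w 0.0189 j [ 0.62  0.72 -0.93  1.43  0.58  1.27  0.17]
th -53.34 r 0.0815 resist(N, + opposes cw) 6.46 rad F -0.73 fz 0.5 yaw 120.2
[-0.24 -0.18] turn -1.24
[-0.26 -0.14] turn -1.24
[-0.28 -0.11] turn -1.24
```

Request:
send_rows(commands=[[-0.2, -0.15, -0.02, -0.02, 0.06, -1, 1], [-0.2, -0.13, -0.02, 0, 0.03, -1, 1]])

```text
time: 21.1
ee_pos: [0.664, -0.0485, 0.0662]
eef_rot: [0.574, 0.819, 0.003, 0.001]
ft_force: [5.1, 2.3, -3.1]
width: 0.0189
```

```bash
python3 st.py;python3 arc.py -70 2
```

```text
t 21.1 p [ 0.664  -0.0485  0.0662] yaw 109.88 fix ax,ay -0.05 0.06 f [ 5.1  2.3 -3.1] w 0.0189 j [ 0.62  0.69 -0.9   1.46  0.55  1.25  0.01]
th -61.32 r 0.0813 resist(N, + opposes cw) 5.56 rad F 0.4 fz -3.1 yaw 109.9
[-0.17 -0.11] turn -0.87
[-0.19 -0.08] turn -0.87
```

Request:
send_rows(commands=[[-0.2, -0.12, -0.04, -0.03, 0.05, -1, 1], [-0.21, -0.09, -0.03, 0, 0.03, -1, 1]])

```text
time: 21.27
ee_pos: [0.6542, -0.0534, 0.066]
eef_rot: [0.647, 0.762, 0.003, 0.001]
ft_force: [6.4, 2.7, -0.2]
width: 0.0192
```

```bash
python3 st.py;python3 arc.py -80 2
```

```text
t 21.27 p [ 0.6542 -0.0534  0.066 ] yaw 99.35 fix ax,ay -0.03 0.07 f [ 6.4  2.7 -0.2] w 0.0192 j [ 0.63  0.65 -0.87  1.49  0.52  1.23 -0.15]
th -69.04 r 0.0816 resist(N, + opposes cw) 6.94 rad F -0.27 fz -0.2 yaw 99.4
[-0.24 -0.1 ] turn -1.1
[-0.25 -0.06] turn -1.1
```

Request:
send_rows(commands=[[-0.22, -0.08, -0.03, -0.02, 0.06, -0.9, 1]])

```text
time: 21.35
ee_pos: [0.6488, -0.0552, 0.066]
eef_rot: [0.678, 0.735, 0.002, 0.001]
ft_force: [6.2, 3.1, 0.0]
width: 0.0191
```

```bash
python3 arc.py -80 2
```

```text
th -73.02 r 0.0816 resist(N, + opposes cw) 6.82 rad F -1.19 fz 0.0 yaw 94.6
[-0.16 -0.06] turn -0.7
[-0.16 -0.03] turn -0.7
```

Request:
send_rows(commands=[[-0.24, -0.06, -0.03, 0, 0.03, -0.9, 1]])

```text
time: 21.43
ee_pos: [0.6431, -0.0567, 0.0661]
eef_rot: [0.708, 0.706, 0.003, 0.001]
ft_force: [8.0, 3.1, -2.1]
width: 0.0191
```

```bash
python3 st.py;python3 arc.py -85 2; python3 - <<'E'
from h import *
b=np.mean([r.camera("side").astype(float) for _ in range(2)],0)
c=cv2.resize(b[185:228,255:300],None,fx=16,fy=14,interpolation=cv2.INTER_CUBIC)
cv2.imwrite("pics/s18.png",np.clip((c-40)*1.9,0,255).astype(np.uint8))
E
```

```text
t 21.43 p [ 0.6431 -0.0567  0.0661] yaw 89.8 fix ax,ay -0.02 0.06 f [ 8.   3.1 -2.1] w 0.0191 j [ 0.63  0.62 -0.85  1.52  0.49  1.21 -0.3 ]
th -77.18 r 0.0816 resist(N, + opposes cw) 8.48 rad F -1.2 fz -2.1 yaw 89.8
[-0.18 -0.05] turn -0.78
[-0.19 -0.02] turn -0.78
```

View pics/s18.png

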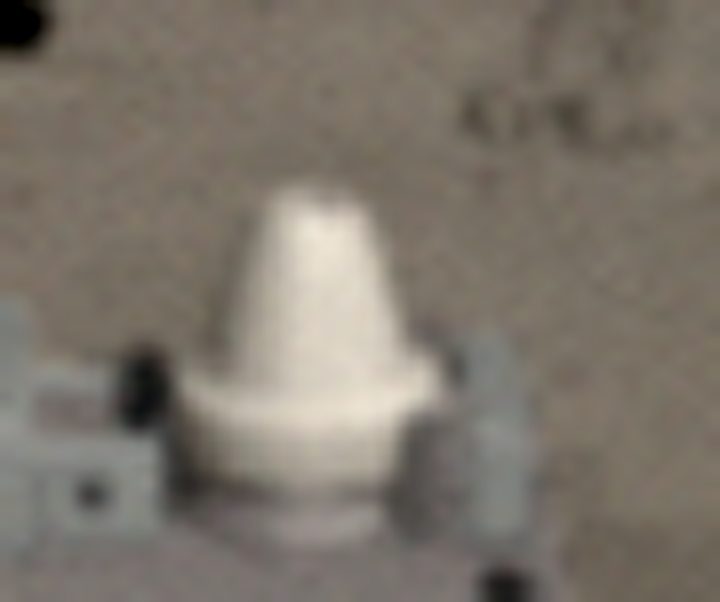

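Request:
send_rows(commands=[[-0.13, -0.03, -0.03, -0.01, 0.05, -0.4, 1], [-0.13, -0.02, -0.02, 0, 0.02, -0.4, 1]])

```text
time: 21.7
ee_pos: [0.6376, -0.0578, 0.0663]
eef_rot: [0.731, 0.683, 0.002, 0.001]
ft_force: [7.1, 1.9, -2.6]
width: 0.019
```

```bash
python3 st.py;python3 arc.py -90 2
```

```text
t 21.7 p [ 0.6376 -0.0578  0.0663] yaw 86.12 fix ax,ay -0.01 0.05 f [ 7.1  1.9 -2.6] w 0.019 j [ 0.63  0.61 -0.84  1.54  0.47  1.21 -0.36]
th -81.1 r 0.0816 resist(N, + opposes cw) 7.33 rad F -0.73 fz -2.6 yaw 86.1
[-0.21 -0.04] turn -0.89
[-0.21 -0.01] turn -0.89
```

Request:
send_rows(commands=[[-0.13, -0.02, -0.02, 0, 0.02, -0.4, 1], [-0.13, -0.01, -0.02, 0, 0.02, -0.4, 1]])

```text
time: 21.87
ee_pos: [0.633, -0.0585, 0.0663]
eef_rot: [0.753, 0.658, 0.003, 0.002]
ft_force: [8.1, 0.4, -2.4]
width: 0.0189
```

```bash
python3 st.py;python3 arc.py -90 2
```

```text
t 21.87 p [ 0.633  -0.0585  0.0663] yaw 82.22 fix ax,ay -0.01 0.09 f [ 8.1  0.4 -2.4] w 0.0189 j [ 0.63  0.59 -0.83  1.55  0.46  1.19 -0.42]
th -84.4 r 0.0817 resist(N, + opposes cw) 8.14 rad F 0.35 fz -2.4 yaw 82.2
[-0.13 -0.02] turn -0.56
[-0.13 -0.  ] turn -0.56
```

Request:
send_rows(commands=[[-0.14, -0.01, -0.03, 0, 0.06, -0.4, 1], [-0.14, 0, -0.03, 0, 0.02, -0.4, 1], [-0.14, 0, -0.02, 0, 0.02, -0.4, 1]])

```text
time: 22.12
ee_pos: [0.6263, -0.059, 0.0663]
eef_rot: [0.786, 0.618, 0.004, 0.003]
ft_force: [9.8, 0.9, -3.9]
width: 0.0189
```

```bash
python3 st.py;python3 arc.py -94 2
```

```text
t 22.12 p [ 0.6263 -0.059   0.0663] yaw 76.34 fix ax,ay -0.0 0.13 f [ 9.8  0.9 -3.9] w 0.0189 j [ 0.63  0.57 -0.82  1.58  0.44  1.18 -0.51]
th -89.12 r 0.0818 resist(N, + opposes cw) 9.83 rad F -0.75 fz -3.9 yaw 76.3
[-0.12 -0.  ] turn -0.49
[-0.12  0.01] turn -0.49
```

Request:
send_rows(commands=[[-0.11, 0, -0.05, 0, 0.1, -0.3, 1], [-0.12, 0, -0.03, 0, 0.02, -0.3, 1]])

```text
time: 22.28
ee_pos: [0.624, -0.0592, 0.0661]
eef_rot: [0.802, 0.598, 0.004, 0.003]
ft_force: [9.9, 1.5, -3.4]
width: 0.0193
```

```bash
python3 st.py;python3 arc.py -94 2
```

```text
t 22.28 p [ 0.624  -0.0592  0.0661] yaw 73.41 fix ax,ay 0.0 0.12 f [ 9.9  1.5 -3.4] w 0.0193 j [ 0.63  0.56 -0.81  1.58  0.43  1.17 -0.56]
th -90.7 r 0.082 resist(N, + opposes cw) 9.9 rad F -1.6 fz -3.4 yaw 73.4
[-0.08  0.  ] turn -0.33
[-0.08  0.  ] turn -0.33
```

Request:
send_rows(commands=[[-0.13, 0.01, -0.04, 0, 0.1, -0.3, 1], [-0.13, 0.01, -0.03, 0, 0.02, -0.3, 1]])

```text
time: 22.45
ee_pos: [0.6212, -0.0591, 0.0662]
eef_rot: [0.817, 0.577, 0.004, 0.003]
ft_force: [11.6, 0.6, -3.2]
width: 0.0193
```

```bash
python3 st.py;python3 arc.py -94 2
```

```text
t 22.45 p [ 0.6212 -0.0591  0.0662] yaw 70.52 fix ax,ay 0.01 0.12 f [11.6  0.6 -3.2] w 0.0193 j [ 0.63  0.55 -0.8   1.59  0.43  1.17 -0.61]
th -92.68 r 0.082 resist(N, + opposes cw) 11.52 rad F -1.15 fz -3.2 yaw 70.5
[-0.03  0.  ] turn -0.13
[-0.03  0.  ] turn -0.13
```

Request:
send_rows(commands=[[0.03, 0, -0.04, 0, 0.1, 0, 1], [0, 0, -0.02, 0, 0, 0, 1]])

```text
time: 22.62
ee_pos: [0.6238, -0.0595, 0.0657]
eef_rot: [0.816, 0.578, 0.001, 0.002]
ft_force: [3.0, 0.4, 1.7]
width: 0.0192
```

```bash
python3 st.py;python3 arc.py
```

```text
t 22.62 p [ 0.6238 -0.0595  0.0657] yaw 70.67 fix ax,ay 0.02 0.05 f [3.  0.4 1.7] w 0.0192 j [ 0.62  0.56 -0.8   1.58  0.43  1.18 -0.61]
th -90.84 r 0.0823 resist(N, + opposes cw) 3.0 rad F -0.46 fz 1.7 yaw 70.7
```

Lever is down (z as when engaged, slightly pressed). Release and lift away.

Request:
send_rows(commands=[[0, 0, 0, 0, 0, 0, 0.2], [0, 0, 0, 0, 0, 0, 0.2], [0, 0, 0, 0, 0, 0, 0.2], [0, 0, 0, 0, 0, 0, 0.2], [0, 0, 0.3, 0, 0, 0, 0.2], [0, 0, 0.6, 0, 0, 0, 0.2], [0, 0, 1, 0, 0, 0, 0.2], [0, 0, 1, 0, 0, 0, 0.2], [0, 0, 1, 0, 0, 0, 0.2], [0, 0, 0, 0, 0, 0, 0.2]])

```text
time: 23.45
ee_pos: [0.6177, -0.0605, 0.1865]
eef_rot: [0.814, 0.581, -0.004, -0.001]
ft_force: [0.9, -0.0, 1.0]
width: 0.0352
```

```bash
python3 st.py; python3 - <<'E'
from h import *
b=np.mean([r.camera("side").astype(float) for _ in range(2)],0);a=r.camera("top")
c=cv2.resize(b[165:245,205:305],None,fx=7,fy=7,interpolation=cv2.INTER_CUBIC)
cv2.imwrite("pics/s20.png",np.clip((c-20)*1.6,0,255).astype(np.uint8))
cv2.imwrite("pics/t20.png",cv2.resize(a[110:230,215:335],None,fx=5,fy=5,interpolation=cv2.INTER_CUBIC))
E
```

```text
t 23.45 p [ 0.6177 -0.0605  0.1865] yaw 71.04 fix ax,ay 0.03 -0.09 f [ 0.9 -0.   1. ] w 0.0352 j [ 0.65  0.46 -0.85  1.44  0.35  1.4  -0.54]
```

View pics/s20.png

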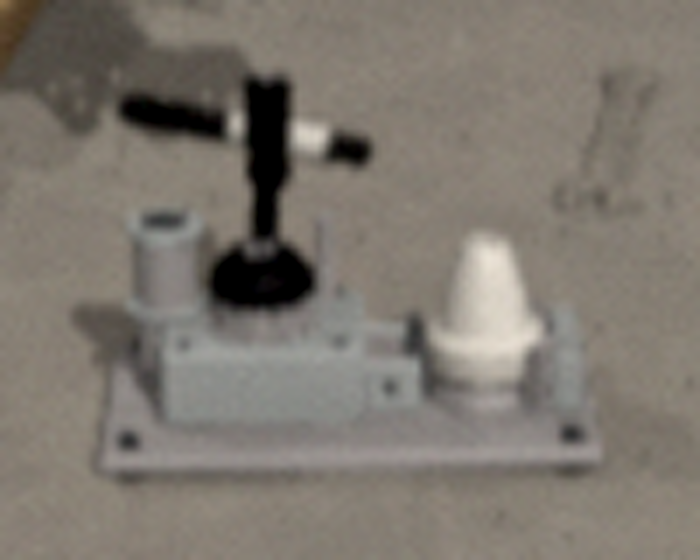

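View pics/t20.png

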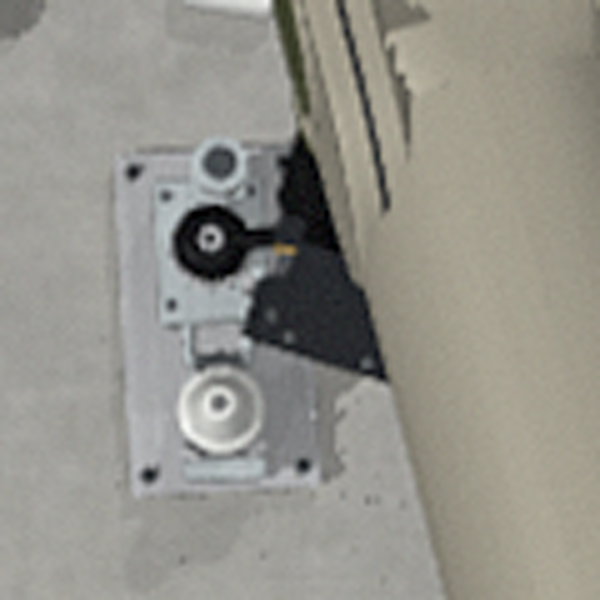

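```bash
python3 - <<'E'
from h import *
f=lambda X:((proj("side",X)+.5-[205,165])*7-.5).round(1)
for z in(.12,.1245): print(z,f([.6222,-.0602,z]))
print("ref start pred",f([.6615,-.051,.12]),f([.6615,-.051,.1245]))
b0=cv2.imread("pics/side0.png").astype(float).mean(2);b=np.mean([r.camera("side").astype(float) for _ in range(3)],0).mean(2)
def top(img,c):
    g=cv2.GaussianBlur(img,(0,0),.6)[165:190,c-1:c+2].mean(1);d=np.diff(g);i=d.argmin();
    o=.5*(d[i-1]-d[i+1])/(d[i-1]-2*d[i]+d[i+1]);return 165+i+.5+o
print("knob top edge row start",top(b0,230),"now",top(b,242))
print("pred centre rows",proj("side",[.6615,-.051,.12]),proj("side",[.6222,-.0602,.12]))
def bot(img,c0,c1):pass
E
```

```text
0.12 [275.7  73.6]
0.1245 [275.5  63.6]
ref start pred [181.   81.3] [180.6  71.2]
knob top edge row start 176.85372662503784 now 176.04154076293935
pred centre rows [230.42639899 176.18311962] [243.95829394 175.08147247]
```

```bash
python3 -c "
from bench import r
print(r.close_job())"
```

```text
the job is handed in; nothing more can be done
None
```

The white nozzle is standing tip up in its nest, clamped between the V-block and the jaw. The job was handed in at about 24 s.

**Placing:** I set the nozzle down slack in the nest until about 18 N pushed back under it, then released it. The side picture showed it upright and fully down.

**Tightening:** The first stroke turned the lever about 57° without the jaw biting. I lifted the lever about 6–8 mm, swung it back three serrations, let it drop in, and turned it about 41° more. The side picture then showed the jaw on the collar and the nozzle pushed about 3 mm against the V-block.

**Last checks:**
- **Tightness:** the force at the knob rose to about 11.5 N at the end of the pull. Readings taken while turning freely were 1 to 2 N above the stated 4–5 N, so the true effort is more likely 10–11 N. That is inside the 7.5–14 N range, but I did not check it separately.
- **Lever height:** the knob sits at its starting height, so the lever is down in its serrations.
- **Surroundings:** the marker had not moved, and the gripper is open and well above the knob. I did not compare the spanner or the steel piping nozzle with their starting places, but nothing went near them.

**One disagreement:** the real fingertips sit about 29 mm higher than the reported TCP. Both the pictures and a first, too-high grip on the cone showed this. I re-gripped at the collar and corrected all later heights for it.

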